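Pack the gouges and pin the chest shut

TASK

Pack the carver's travelling chest: snap every gouge on the tiered rack forward out of its spring clips and lay it flat on the floor of the chest. When all are in, shut the lid, push the linchpin fully home through the eye of the staple with its ring still swung open, let go of it, and then swing the ring over the end of the pin so that it snaps shut and locks. Do not knock over the mallet that stands on the bench.

Things in the scene. Friction and masses are not known exactly. Their poses are not given: they have to be found in the camera images.
- rack: Fixed tiered rack, base 275 x 100 x 12 mm, origin under it. Handle centres at rack (x, z) = (-112.5, 45), (-37.5, 78), (37.5, 111), (112.5, 144) mm, y = 0, gouge axes parallel to the rack's. Two C-clips, 10 mm wide, at y = -34 and +34 mm hold each; between them is room for fingers. They open to the rack's -x: pulled level that way the handle snaps out at about 10 N, clear after 30 mm.
- gouge1: Palm gouge, pale wood handle, in the rack's front, lowest tier at the start. Handle 90 mm along body y: the middle 52 mm is 24 mm square (faces normal to x and z), the ends round, 24 mm diameter; blade 12 x 4 mm reaching y = +87 mm. Origin at the handle's centre. About 0.09 kg. May be absent (None).
- gouge2: Palm gouge, dark wood handle, in the rack's second tier at the start. Handle 90 mm along body y: the middle 52 mm is 24 mm square (faces normal to x and z), the ends round, 24 mm diameter; blade 12 x 4 mm reaching y = +87 mm. Origin at the handle's centre. About 0.09 kg. May be absent (None).
- gouge3: Palm gouge, red handle, in the rack's third tier at the start. Handle 90 mm along body y: the middle 52 mm is 24 mm square (faces normal to x and z), the ends round, 24 mm diameter; blade 12 x 4 mm reaching y = +87 mm. Origin at the handle's centre. About 0.09 kg. May be absent (None).
- gouge4: Palm gouge, blue handle, in the rack's rear, highest tier at the start. Handle 90 mm along body y: the middle 52 mm is 24 mm square (faces normal to x and z), the ends round, 24 mm diameter; blade 12 x 4 mm reaching y = +87 mm. Origin at the handle's centre. About 0.09 kg. May be absent (None).
- chest: Fixed wooden chest 180 (x) x 230 (y) x 66 mm, walls and floor 6 mm, origin under its centre, front towards its -x. Inside 168 x 218 mm: four gouges fit side by side along chest x, 50 mm apart in y, with finger room. Lid hinged on the rear (+x) rim. Steel staple post 25 x 24 mm, top (yellow) 100 mm above the bench, 38 mm in front of the front wall.
- lid (a joint): Lid angle: 0 shut, 1.75 open (leaning back past upright). Panel 190 x 230 x 8 mm, 0.28 kg; a slotted steel lug, 60 mm long, at its front edge drops round the staple post. Stiff hinge along chest y at chest (x, z) = (100, 66) mm: it stays where left near upright; let go below about 1.2 rad it sinks shut by itself in about 2 s.
- lid_edge (a point): Point on the lid's free edge, mid-thickness, 60 mm to the chest's +y side of the edge's middle, where the 42 mm wide lug is; 188 mm from the hinge. With the lid upright this edge is its top, 8 mm thick, to be pinched from above or pushed.
- eye (a point): Centre of the eye in the staple post: a hole along chest y, 15 mm wide (chest x), 13 mm high, 24 mm long, at chest (x, y, z) = (-128, 0, 84.5) mm, above the shut lid's lug. The pin may go in from either side.
- linchpin: Linchpin, about 0.15 kg, lying on its head. Origin on its axis at the shoulder. Steel shank 10 mm square to +x, 42 mm long, tapered tip; red head x = -60 to 0 mm, 18 mm wide (y), z = -11 to +9 mm: grip it across y at about x = -42 mm, behind the ring. Fully home the shoulder meets the post, the origin 12 mm from the eye's centre.
- ring (a joint): Brass sprung ring on the linchpin: 0 open (standing along the linchpin's +z), 1.57 locked (along +x, round the post and over the tip). Hinged along y at x = -6 mm, z = 0; reaches 53 mm from there; wire 5 mm thick, 43 mm wide overall. An over-centre spring drives it open below 0.8 rad, shut above; about 2 N at its end moves it.
- ring_end (a point): Middle of the ring's end bar, 53 mm from the ring's hinge.
- shank_mid (a point): Point on the pin's axis 12 mm from the shoulder; it coincides with the eye's centre when the pin is home.
- mallet: Carver's mallet standing on its head, 90 mm wide, 195 mm tall; a bystander.

How it is judged:
By the outcome, as a careful person would: the job done as asked, in the order asked, and still so for the second after the job is handed in, with the robot touching nothing.
Of gouge1, gouge2, gouge3, gouge4 only 3 to 4 are there at a start; the rules pass over those that are not, and their reading is None.
At some moment in a run one of linchpin may be knocked a few centimetres aside while the robot is not near it.
Once in a run the grip may slacken for a moment while it holds something.
It also fails if it takes over 210 s, if anything falls off the work surface, if the arm or the gripper's body presses on something with over 40 N, if the wrist force passes 120 N, or if a joint passes its speed limit or range.

ROBOT

A 7-joint arm with a two-finger parallel gripper is mounted at the origin on the work surface. World frame = base frame: x ahead of the robot, y to its left, z up, the work surface at z = 0. Lengths are in m, angles in rad, forces in N, time in s.
With the tool pointing down it reaches from about 0.425 to 0.925 m from the base axis. Payload 6.8 kg.
Tool frame: the origin (TCP) lies midway between the tips of the shut fingers; the grasp point (between the pads) lies r.grip_point_offset behind it (r.grip_point_offset is the distance from the TCP to the grasp point, in m); z points along the fingers, y is the direction in which the jaws open and shut (so a half turn about z gives the same grasp; the last joint's range is limited). The gripper opens to 85 mm and grips with 20 to 120 N. Pads are 22 mm wide; open, the fingers measure 114 mm over their backs; the gripper's body (76 mm by 85 mm) begins 54 mm behind the grasp point. The pads swing forward as they close: fully open they stand 13 mm farther back than shut.
Start: joints at [1.002, 0.477, 0.022, 1.555, -0.011, 1.109, -0.083], TCP at [0.3, -0.605, 0.202] pointing down, gripper open.
Joint ranges: [-2.96, 2.96], [-0.34, 2.1], [-1.41, 1.46], [0.24, 2.44], [-1.37, 4.51], [0.17, 1.92], [-2.96, 2.96]. Speed limits (rad/s): [2.39, 2.39, 3.14, 3.14, 3.14, 3.14, 3.14].

INTERFACE

Orientations are given as a rotation vector (axis times angle).
In Python, from bench import r gives the robot as it stands. The module is installed in compiled form; this text tells all that it offers.
- The arm moves only by the tool play_rows, never from a script. Its argument "deltas" is a list of rows, each a list of 3 entries, a list of its own where there are three numbers: the finger opening in mm, from 0 to 85.4, then the shift along the tool's x, y, z in mm, then the turn, a rotation vector about the tool's x, y, z in rad. A call has 1 to 8 rows; each row is the pose to reach, as a shift and turn from the pose measured when the call began, along the tool's axes at that moment; what a row does not reach only later rows make up. A row lasts 1/8 s, in which the tool goes at most 62.5 mm and 10.7 degrees, less where a joint would pass 70% of its speed; a pose out of reach is approached as far as the arm can. A call with a gripper value outside its range is refused whole. The fingers move at their own pace and stop on an object; "squeeze" is the grip in N (left out, the last holds). Time passes only in rows, so rows that repeat a pose let the fingers close. It gives the time, the measured TCP pose, the force and the opening at its end, in the units of the state.
- r.get_obs(): the state, without advancing time (a new reading comes with each control period).
- r.grab_frame(name): name is "scene" or "side" or "wrist"; returns (picture, depth): 384x512x3 uint8, red, green, blue; 384x512 float32, m along the optical axis (not along the pixel's ray), 0 where there is no reading.
- r.camera_model(name): a dict with "mtx" (3x3 intrinsics, pixels), "rvec" (rotation vector, rad) and "tvec" (3), from world to camera coordinates, as OpenCV has them; the wrist camera has in their place "T_tool_cam" (4x4, takes a point from camera to tool coordinates, whose origin is the TCP and whose axes are the flange's). Camera axes: x right, y down, z forward; pixel columns grow to the right and rows downward; lengths in m; the calibration is good to about 2 mm. A picture is of the moment at which its call begins: read the wrist's pose just before it. camera_model takes no time and is no camera call.
- r.hand_in(): hands the job in, once; it reports no verdict.
The state is a dict: "clock": time; "joints": joint angles; "qvel": joint speeds; "tau": joint torques, N m; "tcp_pos": TCP position; "orientation": TCP orientation; "contact_force": force on the tool from outside, world axes, zero at the start; "moment": the same for the moment, N m; "grip_width": finger opening in m.
Only numpy, scipy, OpenCV 4.12 (cv2) and the standard library are available. Lean on these libraries where they do the work, as an engineer would, in place of code of your own. Each camera call takes 0.05 s, during which the arm holds its last target. There are 200 camera calls.

## Working session

There is one attempt and no reset: what is moved stays moved. The work goes in short steps, Python scripts to look and compute and a tool call to move; the robot and the scene stay as the last step left them, time stands still between calls to the robot, and variables do not carry over. Pictures are saved under pics/ and viewed, about 12 in all and at most 16, crops included, and the job is handed in when it is done.

Besides the shell and the picture viewer there is one more tool, called after "Emit:" by a JSON object that holds its "fn" and its "kwargs", one argument or row to a line. play_rows: Moves the arm, as the interface text tells. Its arguments: {"type":"object","properties":{"deltas":{"type":"array"},"squeeze":{"type":"number"}},"required":["deltas"]}

```bash
mkdir -p pics; ls
cat > h.py <<'E'
import numpy as np, cv2
from scipy.spatial.transform import Rotation as R
from bench import r
def cam(n,obs=None):
    m=r.camera_model(n); K=np.array(m['mtx'])
    if 'rvec' in m:
        Rm=cv2.Rodrigues(np.array(m['rvec'],float))[0]; t=np.array(m['tvec'],float).ravel()
        return K,Rm.T,-Rm.T@t
    o=obs or r.get_obs(); T=np.eye(4); T[:3,:3]=R.from_rotvec(o['orientation']).as_matrix(); T[:3,3]=o['tcp_pos']
    T=T@np.array(m['T_tool_cam']); return K,T[:3,:3],T[:3,3]
def grab(n,f=None):
    o=r.get_obs(); c=cam(n,o); im,d=r.grab_frame(n)
    if f: cv2.imwrite('pics/'+f,im[:,:,::-1]); np.savez('pics/'+f+'.npz',im=im,d=d,K=c[0],R=c[1],t=c[2])
    return im,d,c
def cloud(d,c):
    K,Rm,t=c; v,u=np.mgrid[:d.shape[0],:d.shape[1]]
    p=np.stack([(u-K[0,2])/K[0,0]*d,(v-K[1,2])/K[1,1]*d,d],-1)
    return p@Rm.T+t
def onz(u,v,z,c):
    K,Rm,t=c; w=Rm@np.array([(u-K[0,2])/K[0,0],(v-K[1,2])/K[1,1],1.]); return t+w*(z-t[2])/w[2]
def proj(P,c):
    K,Rm,t=c; p=(np.atleast_2d(P)-t)@Rm; return np.c_[p[:,0]/p[:,2]*K[0,0]+K[0,2],p[:,1]/p[:,2]*K[1,1]+K[1,2]]
def rel(pos,Rt=None):
    """mm shift and rotvec in tool axes to reach world TCP pos / rotation"""
    o=r.get_obs(); A=R.from_rotvec(o['orientation'])
    s=A.inv().apply(np.array(pos)-o['tcp_pos'])*1000
    w=(A.inv()*Rt).as_rotvec() if Rt is not None else np.zeros(3)
    return s.round(1),w.round(3)
E
python3 - <<'E'
from h import *
o=r.get_obs(); print(o, r.grip_point_offset)
for n in ('scene','side','wrist'):
    im,d,c=grab(n,n+'0.png'); print(n,c[2],c[1][:,2])
a=cv2.imread('pics/scene0.png');b=cv2.imread('pics/side0.png')
cv2.imwrite('pics/s0.png',cv2.resize(a,(800,600)));cv2.imwrite('pics/d0.png',cv2.resize(b,(800,600)))
E
```

```text
pics
{'clock': 0.0, 'joints': array([ 1.00191989,  0.47778834,  0.02233911,  1.55646972, -0.01149243,
        1.10929482, -0.08308117]), 'qvel': array([ 0.00091996, -0.00017531,  0.0004903 , -0.00097666,  0.00120403,
        0.00238948,  0.00043468]), 'tau': array([ 6.86076032e-05, -5.96469319e+01,  1.60800129e+00, -2.81208390e+01,
        1.25310535e-02,  9.39571444e-03,  1.13520414e-05]), 'tcp_pos': array([ 0.29982453, -0.60402701,  0.20122593]), 'orientation': array([-3.05686945e+00, -7.17068834e-01,  8.72745885e-04]), 'contact_force': array([ 0.34606342,  0.22483013, -0.78293005]), 'moment': array([ 0.00044059, -0.00873891, -0.00741758]), 'grip_width': 0.08515340157588376} 0.0187
scene [ 1.1495211  -0.12679174  0.79665445] [-0.62150181  0.15411784 -0.76810363]
side [0.51809426 0.87008676 0.76356212] [ 0.03642797 -0.79197653 -0.60946385]
wrist [ 0.37280307 -0.56814779  0.37265365] [-0.28356411 -0.14026419 -0.94863974]
```

View pics/s0.png

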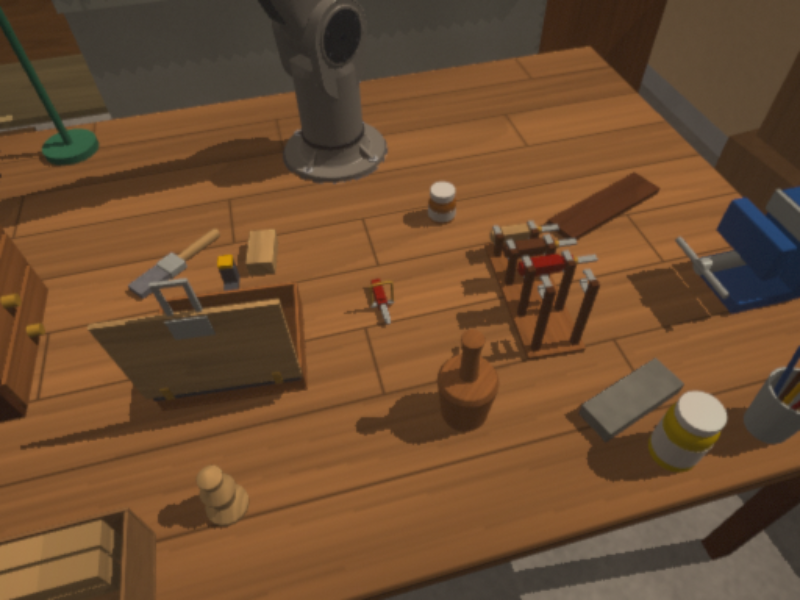

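View pics/d0.png

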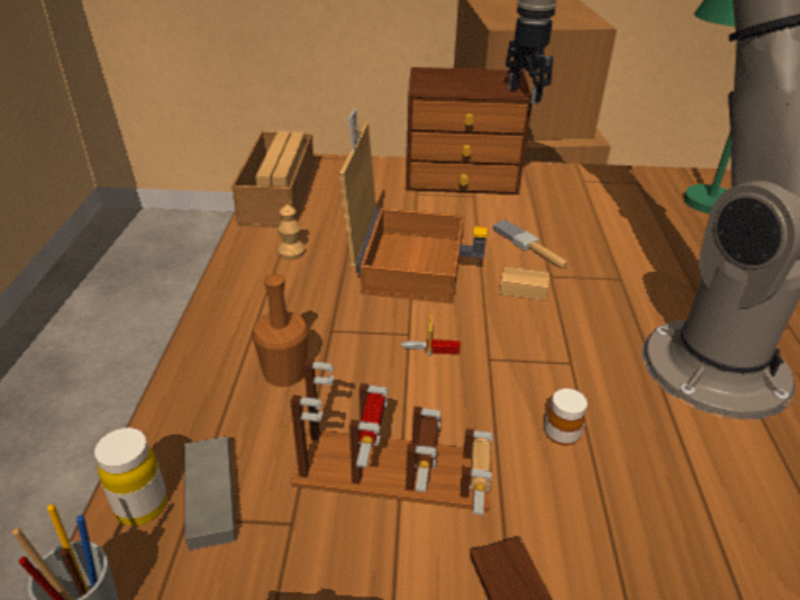

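The pictures show gouges 1–3 (pale, dark, red) and an empty 4th tier. The chest is open with the staple (yellow, scene ~228,262 on the 800x600 image). The linchpin lies at about (380,298), and the mallet at (467,385) stands between the chest and the rack. Next I measure them.

```bash
cat > m.py <<'E'
from h import *
P=[];C=[];S=[]
for i,n in enumerate(('scene','side')):
    q=np.load('pics/%s0.png.npz'%n); p=cloud(q['d'],(q['K'],q['R'],q['t'])); ok=q['d']>0
    P.append(p[ok]);C.append(cv2.cvtColor(q['im'],cv2.COLOR_RGB2HSV)[ok]);S.append(np.full(ok.sum(),i))
P=np.vstack(P);C=np.vstack(C).astype(int);S=np.hstack(S)
def box(x0,x1,y0,y1,z0,z1): return (P[:,0]>x0)&(P[:,0]<x1)&(P[:,1]>y0)&(P[:,1]<y1)&(P[:,2]>z0)&(P[:,2]<z1)
def rep(name,m):
    for s in (0,1):
        q=P[m&(S==s)]
        if len(q)<5: print(name,s,len(q)); continue
        rc=cv2.minAreaRect((q[:,:2]*1000).astype(np.float32))
        print(name,s,len(q),'med',np.median(q,0).round(4),'zr',np.percentile(q[:,2],[2,98]).round(4),'rect',np.round(rc[0],1),np.round(rc[1],1),round(rc[2],1))
t=box(.4,.9,-.1,.4,-.02,.02);print('table',[np.median(P[box(.4,.9,-.1,.0,-.02,.02)&(S==s)][:,2]) for s in (0,1)])
H,s_,v=C.T
red=((H<6)|(H>174))&(s_>190)&(v>70)
yel=(H>22)&(H<32)&(s_>190)&(v>120)
rep('redlow',red&box(.4,.75,-.1,.12,.004,.04))
rep('red3',red&box(.4,.9,.1,.5,.09,.14))
rep('staple',yel&box(.4,.7,-.4,-.05,.085,.115))
rep('rim',box(.4,.9,-.5,-.0,.061,.069))
rep('rackbase',box(.4,.9,.1,.5,.008,.016))
rep('tops',box(.4,.9,.1,.5,.165,.2))
rep('mallet',box(.6,.9,-.05,.15,.1,.25))
E
python3 m.py
```

```text
table [np.float64(0.00040037565279615883), np.float64(-0.00042782868764001947)]
redlow 0 65 med [ 0.4785 -0.0057  0.0205] zr [0.0174 0.023 ] rect [472.8  -6.4] [57.2 15.6] 1.5
redlow 1 139 med [ 4.655e-01 -3.000e-04  1.730e-02] zr [0.0045 0.0218] rect [470.5  -5.1] [54.6 22.2] 4.4
red3 0 141 med [0.5736 0.2568 0.123 ] zr [0.1196 0.1257] rect [572.8 248.6] [72.6 24.3] 86.7
red3 1 241 med [0.5707 0.2595 0.1217] zr [0.1059 0.1241] rect [571.8 260.1] [83.9 27.5] 88.5
staple 0 0
staple 1 4
rim 0 777 med [ 0.6166 -0.2872  0.0654] zr [0.0613 0.0688] rect [ 614.3 -319.3] [312.3 606.3] 47.7
rim 1 636 med [ 0.608  -0.2786  0.0646] zr [0.0613 0.0685] rect [ 596.  -308.8] [318.1 570.2] 47.6
rackbase 0 1696 med [0.6061 0.2504 0.0124] zr [0.0087 0.0156] rect [647.9 344.9] [288.6 505.8] 87.8
rackbase 1 3535 med [0.548  0.2779 0.0116] zr [0.0085 0.0156] rect [613.3 299.8] [312.4 500.5] 71.5
tops 0 11 med [0.8569 0.4775 0.1696] zr [0.1654 0.1755] rect [856.9 478.3] [6.2 4.2] 9.0
tops 1 68 med [0.8859 0.4727 0.1717] zr [0.1653 0.1762] rect [871. 475.] [ 8.5 43.7] 71.1
mallet 0 996 med [0.7449 0.0622 0.1038] zr [0.1002 0.1938] rect [737.9  66.7] [78.  76.9] 69.0
mallet 1 690 med [0.7304 0.0757 0.1151] zr [0.1002 0.1921] rect [732.9  71.3] [76.5 72.6] 12.5
```

```bash
cat > m2.py <<'E'
exec(open('m.py').read().split("rep('redlow'")[0])
q=np.load('pics/scene0.png.npz');p=cloud(q['d'],(q['K'],q['R'],q['t']))
hs=cv2.cvtColor(q['im'],cv2.COLOR_RGB2HSV)
for uv in ((146,167),(143,166),(149,168)): print(p[uv[1],uv[0]].round(4),hs[uv[1],uv[0]])
yel=(H>18)&(H<35)&(s_>150)&(v>90)
rep('staple',yel&box(.4,.7,-.4,-.05,.08,.12))
rep('rim',box(.45,.8,-.45,-.05,.063,.068)&(H<25))
rep('rackbase',box(.4,.78,.15,.4,.010,.0145)&(H<15)&(s_>120))
def axis(name,m):
    for s in (0,1):
        w=P[m&(S==s)]
        if len(w)<20: print(name,len(w));continue
        vx,vy,x,y=cv2.fitLine(w[:,:2].astype(np.float32),cv2.DIST_HUBER,0,.01,.01).ravel()
        print(name,s,len(w),w.mean(0).round(4),'ang',np.degrees(np.arctan2(vy,vx)).round(1))
red=((H<6)|(H>174))&(s_>190)&(v>70)
axis('red3',red&box(.4,.9,.1,.5,.115,.14))
# all points by tier height: handle tops at z+12
for z in (.057,.090): rep('tier%g'%z,box(.4,.65,.17,.33,z-.003,z+.003)); axis('t',box(.4,.65,.17,.33,z-.003,z+.003))
E
python3 m2.py
python3 - <<'E'
import cv2
a=cv2.imread('pics/side0.png');b=cv2.imread('pics/scene0.png')
import numpy as np
x=cv2.resize(a[120:330,180:350],None,fx=2.85,fy=2.85); y=cv2.resize(b[130:260,50:215],(760-170*0,600))
cv2.imwrite('pics/c1.png',x)
E
```

```text
table [np.float64(0.00040037565279615883), np.float64(-0.00042782868764001947)]
[ 0.4064 -0.2481  0.1005] [ 21 243 204]
[ 0.3997 -0.2557  0.0999] [ 21 243 205]
[ 0.3941 -0.2435  0.0833] [ 17 156  88]
staple 0 47 med [ 0.4089 -0.2543  0.1001] zr [0.096  0.1022] rect [ 408.  -254.7] [23.9 15.1] 86.4
staple 1 27 med [ 0.4072 -0.2495  0.0994] zr [0.0901 0.102 ] rect [ 406.  -253.2] [28.7 10. ] 87.3
rim 0 240 med [ 0.5609 -0.1633  0.0659] zr [0.0633 0.0679] rect [ 622.1 -274.5] [229.6 361.7] 85.1
rim 1 303 med [ 0.6065 -0.2543  0.065 ] zr [0.0631 0.0678] rect [ 627.8 -285.4] [243.3 394.6] 79.3
rackbase 0 1248 med [0.6025 0.244  0.0124] zr [0.0102 0.0143] rect [542.7 299.6] [178.6 285.1] 84.9
rackbase 1 2491 med [0.5516 0.2697 0.0116] zr [0.0101 0.0141] rect [586.7 295.6] [180.9 385.8] 85.2
red3 0 141 [0.5736 0.2558 0.1229] ang 85.8
red3 1 222 [0.5701 0.2597 0.1218] ang 85.7
tier0.057 0 178 med [0.4284 0.2692 0.0571] zr [0.0542 0.0599] rect [503.  268.3] [ 94.3 189.6] 86.7
tier0.057 1 350 med [0.422  0.2738 0.0565] zr [0.0541 0.0599] rect [499.6 262.9] [ 90.1 186.2] 84.8
t 0 178 [0.4502 0.2663 0.0571] ang -16.3
t 1 350 [0.4305 0.2724 0.0568] ang 78.9
tier0.09 0 189 med [0.5012 0.2648 0.0902] zr [0.0873 0.0927] rect [540.9 262.2] [ 89.3 113.7] 85.6
tier0.09 1 353 med [0.4967 0.2665 0.0897] zr [0.0872 0.0928] rect [536.5 261.5] [ 88.5 111.2] 85.1
t 0 189 [0.5103 0.2631 0.0902] ang 87.9
t 1 353 [0.5007 0.2654 0.0898] ang 82.2
```

```bash
cat >> m2.py <<'E'
print('----')
axis('rim+y',box(.47,.61,-.17,-.1,.062,.068)&(H<25))
axis('rimfront',box(.42,.475,-.37,-.15,.062,.068)&(H<25))
axis('rim-y',box(.47,.61,-.40,-.32,.062,.068)&(H<25))
rep('rim',box(.42,.65,-.40,-.1,.060,.068))
# linchpin
rep('pin',box(.4,.6,-.06,.06,.006,.075)); 
w=P[box(.4,.6,-.06,.06,.03,.075)]; print('ring pts',len(w),w.mean(0),w.min(0),w.max(0))
m=box(.4,.6,-.06,.06,.005,.03); w=P[m]
print(w[:,0].min(),w[:,0].max()); axis('pinaxis',m)
axis('pinred',red&box(.4,.6,-.06,.06,.012,.03))
rep('brass',(H>15)&(H<32)&(s_>110)&box(.42,.56,-.05,.05,.025,.08))
E
python3 m2.py | sed -n '/----/,$p'
```

```text
----
rim+y 0 103 [ 0.5444 -0.1563  0.0657] ang -5.8
rim+y 1 88 [ 0.5376 -0.1568  0.0643] ang -6.0
rimfront 0 179 [ 0.4449 -0.2507  0.0651] ang 83.8
rimfront 1 80 [ 0.4422 -0.2526  0.065 ] ang 84.2
rim-y 0
rim-y 1 79 [ 0.5573 -0.374   0.0649] ang -2.8
rim 0 398 med [ 0.4541 -0.2039  0.0654] zr [0.0606 0.0678] rect [ 539.6 -268.5] [229.7 201.7] 84.2
rim 1 533 med [ 0.5761 -0.2434  0.0644] zr [0.0604 0.0676] rect [ 534.8 -270.2] [238.4 196. ] 84.2
pin 0 249 med [ 0.4967 -0.0057  0.0197] zr [0.0098 0.0673] rect [491.2  -4.2] [41.1 99.5] 76.5
pin 1 270 med [ 0.4882 -0.0013  0.0171] zr [0.0068 0.0655] rect [490.2  -4.7] [44.5 98.9] 75.5
ring pts 92 [ 0.49543253 -0.00153341  0.05599727] [ 0.49084583 -0.02668182  0.03098824] [0.4998061  0.01720978 0.06944999]
0.4406328171561314 0.5424339655495263
pinaxis 0 194 [ 0.493  -0.0058  0.0177] ang 1.2
pinaxis 1 246 [ 0.484  -0.0025  0.0151] ang -4.5
pinred 0 65 [ 0.4778 -0.0059  0.0204] ang -0.9
pinred 1 104 [ 0.4659 -0.0033  0.0181] ang 0.4
brass 0 49 med [ 0.4968 -0.004   0.0585] zr [0.0264 0.0692] rect [496.7  -5.2] [41.7  5.7] 89.4
brass 1 33 med [0.4934 0.0102 0.0627] zr [0.03   0.0661] rect [493.7  -2.1] [ 4.6 38.5] 1.2
```

View pics/c1.png

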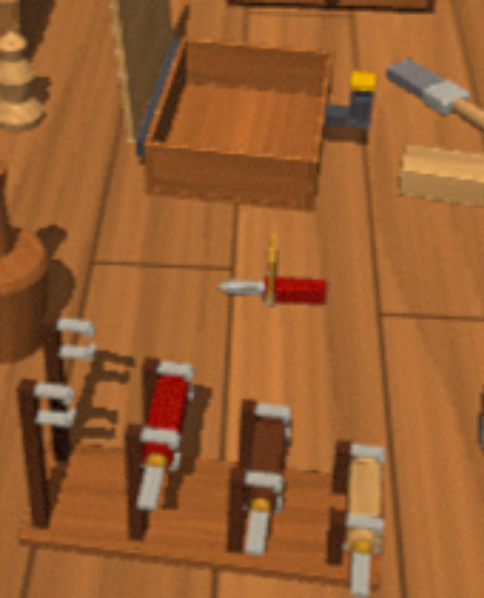

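The crop shows the clips gripping each handle at both ends, the blades towards +y, and the pin lying with its ring upright.

Estimates:
- **Rack:** yaw −4.6°. Gouge handles at about (.425,.268), (.499,.262) and (.572,.256).
- **Chest:** yaw −5.9°, centre (.529,−.268).
- **Pin:** origin (.500,−.004), pointing +x.

The sizes all agree with those given.

```bash
cat >> h.py <<'E'
def down(yaw):
    "tool down, tool y along world azimuth yaw(deg)"
    a=np.radians(yaw); y=np.array([np.cos(a),np.sin(a),0]); z=np.array([0,0,-1.]); return R.from_matrix(np.c_[np.cross(y,z),y,z])
RY,CY=-4.6,-5.9
def chest(x,y,z,c=(.5294,-.2681)):
    a=np.radians(CY); return np.array([c[0]+x*np.cos(a)-y*np.sin(a),c[1]+x*np.sin(a)+y*np.cos(a),z])
G={1:(.425,.268,.045),2:(.499,.262,.078),3:(.572,.256,.111)}
def st():
    o=r.get_obs(); print('t',round(o['clock'],2),'tcp',np.round(o['tcp_pos'],4),'q',np.round(o['joints'],2),'F',np.round(o['contact_force'],1),'w',round(o['grip_width'],4)); return o
E
python3 -c "
from h import *
print(np.round(r.camera_model('wrist')['T_tool_cam'],3))
print(rel((.5,-.2,.3),down(RY)))"
```

```text
[[ 0.001 -0.949 -0.316  0.081]
 [ 1.     0.001  0.001 -0.   ]
 [-0.001 -0.316  0.949 -0.171]
 [ 0.     0.     0.     1.   ]]
(array([ 358.9, -273.2,  -98.2]), array([-1.00e-03, -1.00e-03, -1.03e+00]))
```

Emit:
{"fn": "play_rows", "kwargs": {
  "deltas": [
    [60,[45,-34,-98],[0,0,-0.13]],
    [60,[90,-68,-98],[0,0,-0.26]],
    [60,[135,-102,-98],[0,0,-0.39]],
    [60,[180,-136,-98],[0,0,-0.52]],
    [60,[225,-170,-98],[0,0,-0.65]],
    [60,[270,-205,-98],[0,0,-0.78]],
    [60,[315,-240,-98],[0,0,-0.91]],
    [60,[359,-273,-98],[0,0,-1.03]]
  ],
  "squeeze": 40
}}

```text
clock: 1.15
tcp_pos: [0.5006, -0.1979, 0.2998]
orientation: [-2.302, -2.135, -0.0]
contact_force: [0.9, -0.3, 0.3]
grip_width: 0.0599
```

```bash
python3 -c "
from h import *
st(); print(rel((.425,.268,.15),down(RY)))"
```

```text
t 1.15 tcp [ 0.5006 -0.1979  0.2998] q [ 0.58  0.2  -0.37  1.74  0.07  1.23  0.12] F [ 0.9 -0.3  0.3] w 0.0599
(array([ 458.7, -110.3,  150.4]), array([-0.001, -0.001,  0.005]))
```

Emit:
{"fn": "play_rows", "kwargs": {
  "deltas": [
    [50,[57,-14,0],[0,0,0]],
    [50,[115,-28,0],[0,0,0]],
    [50,[173,-42,0],[0,0,0]],
    [50,[230,-55,0],[0,0,0]],
    [50,[287,-70,20],[0,0,0]],
    [50,[345,-84,60],[0,0,0]],
    [50,[402,-97,100],[0,0,0]],
    [50,[459,-110,150],[0,0,0]]
  ]
}}

```text
clock: 2.15
tcp_pos: [0.429, 0.2453, 0.17]
orientation: [-2.303, -2.135, -0.003]
contact_force: [1.2, -0.3, 0.4]
grip_width: 0.0501
```

Run:
```python
from h import *
st(); im,d,c=grab('wrist','w1.png'); p=cloud(d,c)
hs=cv2.cvtColor(im,cv2.COLOR_RGB2HSV)
# handle top faces
for k in G:
    x,y,z=G[k]; m=(abs(p[...,2]-z-.012)<.003)&(abs(p[...,0]-x)<.03)&(abs(p[...,1]-y)<.025)&(d>0)
    q=p[m]; print(k,len(q), q.mean(0).round(4) if len(q) else '',np.percentile(q[:,0],[2,98]).round(4) if len(q) else '')
print(rel((.425,.268,.037),down(RY)))
cv2.imwrite('pics/w1b.png',cv2.resize(im[:,:,::-1],(640,480)))
```

```text
t 2.15 tcp [0.429  0.2453 0.17  ] q [-0.04  0.29 -0.71  1.98  0.23  0.95 -0.94] F [ 1.2 -0.3  0.4] w 0.0501
1 1438 [0.4207 0.2692 0.0562] [0.4089 0.4323]
2 1785 [0.4949 0.2633 0.0893] [0.4835 0.5067]
3 2355 [0.569  0.2574 0.1223] [0.5576 0.5811]
(array([ 16.7,   0.7, 128.5]), array([-0.007, -0.003,  0.012]))
```

View pics/w1b.png

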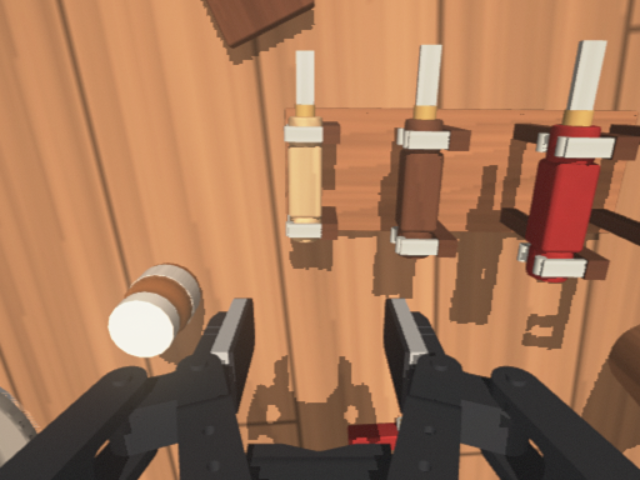

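Wrist view: gouges at px (305,180), (420,190) and (562,215). It puts their x at .421, .496 and .570, within 3–4 mm of the earlier values. Descending on gouge1.

Emit:
{"fn": "play_rows", "kwargs": {
  "deltas": [
    [50,[20,-3,0],[0,0,0]],
    [50,[20,-3,50],[0,0,0.01]],
    [50,[20,-3,95],[0,0,0.01]],
    [50,[20,-3,128],[0,0,0.01]],
    [50,[20,-3,132],[0,0,0.01]],
    [15,[20,-3,132],[0,0,0.01]],
    [15,[20,-3,132],[0,0,0.01]],
    [15,[20,-3,132],[0,0,0.01]]
  ],
  "squeeze": 60
}}

```text
clock: 3.2
tcp_pos: [0.4223, 0.272, 0.0347]
orientation: [-2.302, -2.128, 0.0]
contact_force: [0.1, -0.5, -0.1]
grip_width: 0.0148
```

Run:
```python
from h import *
st(); a=np.radians(RY)
o=r.get_obs();p=o['tcp_pos']
print(rel(p+[-.035*np.cos(a),-.035*np.sin(a),0],down(RY)))
```

```text
t 3.2 tcp [0.4223 0.272  0.0347] q [-0.19  0.51 -0.61  2.06  0.44  0.7  -1.17] F [ 0.1 -0.5 -0.1] w 0.0148
(array([  0.1, -35. ,   0.2]), array([-0.005, -0.004,  0.002]))
```

Run:
```python
from h import *
im,d,c=grab('wrist'); im2,_,_=grab('side')
a=cv2.resize(im[:,:,::-1],(480,360)); b=cv2.resize(im2[200:340,170:350,::-1],(463,360))
cv2.imwrite('pics/w2.png',np.hstack([a,b])[:, :800])
```

```text
(no output)
```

View pics/w2.png

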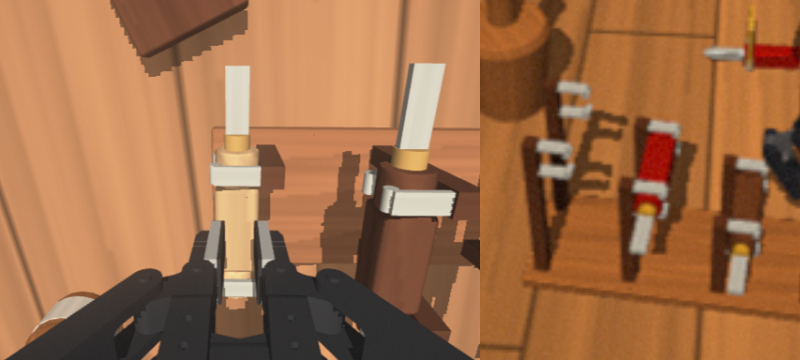

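Run:
```python
from h import *
o=st(); im,d,c=grab('wrist','w3.png'); p=cloud(d,c); A=R.from_rotvec(o['orientation']).as_matrix()
t=(p-o['tcp_pos'])@A*1000
for v in (250,262,275,290,305):
    print(v,[(u,tuple(t[v,u].round(0).astype(int))) for u in range(210,312,8)])
```

```text
t 3.3 tcp [0.4221 0.2718 0.0344] q [-0.19  0.51 -0.61  2.06  0.44  0.7  -1.17] F [-1.3 -0.8 -0.9] w 0.0153
250 [(210, (np.int64(7), np.int64(-20), np.int64(-39))), (218, (np.int64(7), np.int64(-17), np.int64(-39))), (226, (np.int64(11), np.int64(-12), np.int64(-47))), (234, (np.int64(10), np.int64(-9), np.int64(-46))), (242, (np.int64(-3), np.int64(-7), np.int64(-22))), (250, (np.int64(-3), np.int64(-2), np.int64(-22))), (258, (np.int64(-3), np.int64(2), np.int64(-22))), (266, (np.int64(-3), np.int64(6), np.int64(-22))), (274, (np.int64(11), np.int64(8), np.int64(-46))), (282, (np.int64(11), np.int64(12), np.int64(-46))), (290, (np.int64(7), np.int64(16), np.int64(-39))), (298, (np.int64(7), np.int64(20), np.int64(-39))), (306, (np.int64(-28), np.int64(34), np.int64(23)))]
262 [(210, (np.int64(7), np.int64(-19), np.int64(-49))), (218, (np.int64(7), np.int64(-16), np.int64(-49))), (226, (np.int64(11), np.int64(-12), np.int64(-56))), (234, (np.int64(10), np.int64(-8), np.int64(-55))), (242, (np.int64(-10), np.int64(-7), np.int64(-21))), (250, (np.int64(-10), np.int64(-2), np.int64(-22)
[... 1709 characters left out ...]
, np.int64(-76)))]
305 [(210, (np.int64(12), np.int64(-14), np.int64(-84))), (218, (np.int64(12), np.int64(-12), np.int64(-84))), (226, (np.int64(12), np.int64(-9), np.int64(-84))), (234, (np.int64(-2), np.int64(-8), np.int64(-65))), (242, (np.int64(-34), np.int64(-7), np.int64(-26))), (250, (np.int64(-34), np.int64(-2), np.int64(-26))), (258, (np.int64(-34), np.int64(2), np.int64(-26))), (266, (np.int64(-34), np.int64(6), np.int64(-25))), (274, (np.int64(-2), np.int64(7), np.int64(-66))), (282, (np.int64(9), np.int64(9), np.int64(-80))), (290, (np.int64(81), np.int64(0), np.int64(-171))), (298, (np.int64(12), np.int64(14), np.int64(-83))), (306, (np.int64(12), np.int64(16), np.int64(-84)))]
```

Run:
```python
from h import *
q=np.load('pics/w3.png.npz'); o=r.get_obs(); A=R.from_rotvec(o['orientation']).as_matrix()
t=(cloud(q['d'],(q['K'],q['R'],q['t']))-o['tcp_pos'])@A*1000
for v in range(205,252,5):
    print(v,[(u,)+tuple(int(k) for k in t[v,u].round(0)) for u in (206,212,218,224,230,236,242,274,280,286,292,298)])
```

```text
205 [(206, -1, -33, 35), (212, 0, -29, 34), (218, -1, -25, 35), (224, -1, -21, 35), (230, 21, -12, -20), (236, 22, -9, -22), (242, 22, -6, -22), (274, 22, 10, -22), (280, 5, 16, 21), (286, 4, 20, 22), (292, 5, 24, 22), (298, 4, 28, 23)]
210 [(206, -4, -33, 35), (212, -4, -29, 34), (218, -4, -25, 35), (224, -4, -21, 35), (230, 19, -12, -21), (236, 20, -9, -23), (242, 20, -6, -23), (274, 19, 10, -21), (280, 1, 16, 22), (286, 1, 20, 23), (292, 1, 24, 22), (298, 1, 28, 22)]
215 [(206, -8, -33, 35), (212, -8, -29, 34), (218, -8, -25, 35), (224, -8, -21, 34), (230, 16, -12, -20), (236, 17, -9, -23), (242, 16, -6, -21), (274, 16, 10, -22), (280, -2, 16, 22), (286, -3, 20, 23), (292, -3, 24, 23), (298, -2, 28, 21)]
220 [(206, -12, -33, 34), (212, -12, -29, 35), (218, -12, -25, 35), (224, -12, -21, 35), (230, 14, -12, -22), (236, 14, -9, -22), (242, 14, -6, -22), (274, 14, 10, -23), (280, -6, 17, 22), (286, -7, 21, 23), (292, -6, 24, 21), (298, -6, 28, 22)]
225 [(206, -16, -33, 35), (212, -15, -29, 34), (218, -15, -25, 34), (224, -15, -21, 33), (230, 11, -12, -22), (236, 11, -9, -22), (242, 1
[... 646 characters left out ...]
, 34), (218, -26, -25, 33), (224, 11, -14, -37), (230, 11, -11, -38), (236, 11, -8, -37), (242, 2, -6, -21), (274, 11, 9, -37), (280, 11, 12, -37), (286, -21, 21, 22), (292, -20, 25, 22), (298, -20, 29, 22)]
245 [(206, -31, -34, 35), (212, -31, -30, 36), (218, -31, -26, 35), (224, 11, -13, -43), (230, 11, -11, -43), (236, 11, -8, -43), (242, 0, -6, -22), (274, 11, 9, -42), (280, 11, 11, -43), (286, 12, 14, -43), (292, -24, 25, 23), (298, -24, 29, 22)]
250 [(206, -35, -34, 35), (212, 6, -19, -38), (218, 7, -17, -39), (224, 11, -13, -47), (230, 11, -11, -46), (236, 11, -8, -47), (242, -3, -6, -22), (274, 11, 8, -46), (280, 11, 11, -46), (286, 11, 14, -46), (292, 7, 17, -39), (298, 7, 20, -39)]
```

Run:
```python
from h import *
q=np.load('pics/w1.png.npz'); A=R.from_rotvec([-2.303,-2.135,-.003]).as_matrix()
t=(cloud(q['d'],(q['K'],q['R'],q['t']))-[.429,.2453,.17])@A*1000
for v in (236,240,245,250,260): print(v,[(u,)+tuple(int(k) for k in t[v,u].round(0)) for u in (180,186,192,198,310,316,322,328)])
o=st(); tcp=o['tcp_pos']
for n in ('side','scene'):
    im,d,c=grab(n); p=cloud(d,c); m=(abs(p[...,0]-tcp[0])<.06)&(abs(p[...,1]-tcp[1])<.014)&(p[...,2]>.02)&(im.max(2)<75)&(d>0)
    z=p[m]; s=z[np.argsort(z[:,2])][:400:25]; print(n,len(z)); print((s*1000).round(0).astype(int).tolist()); print('pix of tcp',proj(tcp,c))
```

```text
236 [(180, -93, -86, 170), (186, -93, -79, 170), (192, -93, -72, 169), (198, -93, -65, 170), (310, -93, 64, 170), (316, -93, 71, 170), (322, -92, 78, 168), (328, -93, 85, 170)]
240 [(180, -99, -87, 171), (186, 11, -32, -37), (192, 10, -29, -36), (198, 11, -26, -38), (310, 11, 25, -38), (316, 11, 28, -37), (322, 11, 30, -38), (328, -98, 85, 170)]
245 [(180, -104, -87, 169), (186, 11, -31, -42), (192, 11, -28, -42), (198, 11, -25, -42), (310, 10, 25, -39), (316, 11, 27, -41), (322, 11, 30, -43), (328, -105, 86, 170)]
250 [(180, 7, -34, -39), (186, 11, -30, -46), (192, 11, -27, -46), (198, 9, -25, -44), (310, 8, 25, -42), (316, 11, 26, -46), (322, 11, 29, -47), (328, 11, 31, -47)]
260 [(180, 11, -30, -55), (186, 11, -28, -55), (192, 11, -26, -54), (198, 5, -25, -44), (310, 3, 25, -41), (316, 11, 25, -55), (322, 11, 27, -55), (328, 11, 30, -55)]
t 3.35 tcp [0.4219 0.2717 0.0342] q [-0.19  0.51 -0.61  2.06  0.44  0.7  -1.17] F [ 0.4 -0.6 -0.1] w 0.0154
side 1320
[[439, 275, 67], [440, 277, 83], [414, 272, 98], [408, 285, 107], [457, 281, 110], [403, 284, 113], [451, 279, 115], [395, 282, 116], [451, 279, 117], [465, 278, 118], [392, 265, 119], [385, 285, 120], [460, 279, 123], [382, 284, 125], [458, 276, 129], [460, 273, 131]]
pix of tcp [[306.52035891 298.54907643]]
scene 1277
[[434, 281, 46], [444, 274, 80], [445, 266, 90], [444, 263, 101], [413, 264, 116], [412, 263, 126], [443, 261, 133], [441, 258, 140], [454, 262, 153], [462, 263, 162], [466, 271, 170], [466, 274, 176], [463, 277, 183], [460, 267, 193], [460, 266, 202], [463, 266, 210]]
pix of tcp [[328.08717011 151.67818231]]
```

The depth in the wrist frame puts the finger tips about 28 mm behind the reported TCP. The fingers closed to 15 mm above the handle without touching it, which agrees. I'll reopen and go 20 mm lower, which is safe either way.

Emit:
{"fn": "play_rows", "kwargs": {
  "deltas": [
    [50,[0,0,0],[0,0,0]],
    [50,[0,0,0],[0,0,0]],
    [50,[-2,0,0],[0,0,0]],
    [50,[-2,0,10],[0,0,0]],
    [50,[-2,0,20],[0,0,0]],
    [15,[-2,0,20],[0,0,0]],
    [15,[-2,0,20],[0,0,0]],
    [15,[-2,0,20],[0,0,0]]
  ],
  "squeeze": 60
}}

```text
clock: 4.45
tcp_pos: [0.4206, 0.2696, 0.0137]
orientation: [-2.301, -2.128, 0.005]
contact_force: [-2.3, 0.4, -2.9]
grip_width: 0.0224
```

Run:
```python
from h import *
o=st(); im,d,c=grab('wrist','w4.png'); A=R.from_rotvec(o['orientation']).as_matrix()
t=(cloud(d,c)-o['tcp_pos'])@A*1000
for v in range(205,256,8):
    print(v,[(u,)+tuple(int(k) for k in t[v,u].round(0)) for u in (212,218,224,230,236,274,280,286,292)])
```

```text
t 4.45 tcp [0.4206 0.2696 0.0137] q [-0.21  0.54 -0.59  2.08  0.47  0.66 -1.19] F [-2.3  0.4 -2.9] w 0.0224
205 [(212, 7, -26, 15), (218, 7, -22, 15), (224, 30, -13, -43), (230, 31, -10, -46), (236, 31, -8, -46), (274, 32, 8, -46), (280, 31, 10, -46), (286, 32, 13, -47), (292, 33, 15, -49)]
213 [(212, 2, -26, 15), (218, 2, -23, 15), (224, 2, -19, 14), (230, 26, -11, -41), (236, 26, -8, -41), (274, 81, 0, -171), (280, 25, 11, -39), (286, 29, 13, -48), (292, 29, 15, -48)]
221 [(212, -3, -26, 14), (218, -3, -23, 13), (224, -3, -19, 15), (230, 22, -11, -42), (236, 23, -8, -43), (274, 23, 8, -44), (280, 22, 11, -42), (286, 3, 18, 2), (292, 2, 22, 2)]
229 [(212, -9, -27, 15), (218, -8, -23, 14), (224, -9, -19, 14), (230, 18, -11, -41), (236, 19, -8, -43), (274, 19, 8, -42), (280, 19, 11, -42), (286, -2, 18, 1), (292, -2, 22, 1)]
237 [(212, -14, -27, 14), (218, 11, -17, -34), (224, 11, -14, -35), (230, 15, -11, -42), (236, 15, -8, -43), (274, 16, 8, -43), (280, 15, 11, -43), (286, 11, 14, -35), (292, 12, 17, -36)]
245 [(212, -20, -27, 15), (218, 11, -16, -42), (224, 11, -14, -42), (230, 11, -11, -43), (236, 11, -8, -43), (274, 11, 8, -42), (280, 11, 11, -42), (286, 11, 14, -42), (292, 11, 17, -42)]
253 [(212, 7, -19, -42), (218, 11, -15, -50), (224, 11, -13, -49), (230, 7, -11, -43), (236, 7, -8, -42), (274, 7, 9, -43), (280, 8, 11, -44), (286, 11, 13, -49), (292, 11, 16, -49)]
```

Gripped (22.4 mm). Now pull level along −x.

Emit:
{"fn": "play_rows", "kwargs": {
  "deltas": [
    [10,[0,-5,0],[0,0,0]],
    [10,[0,-12,0],[0,0,0]],
    [10,[0,-20,0],[0,0,0]],
    [10,[0,-28,0],[0,0,0]],
    [10,[0,-36,0],[0,0,0]],
    [10,[0,-38,-10],[0,0,0]],
    [10,[0,-38,-50],[0,0,0]],
    [10,[0,-38,-100],[0,0,0]]
  ],
  "squeeze": 90
}}

```text
clock: 5.5
tcp_pos: [0.3826, 0.2719, 0.115]
orientation: [-2.299, -2.129, 0.007]
contact_force: [1.3, -0.3, -0.2]
grip_width: 0.0216
```

Run:
```python
from h import *
o=st(); im,d,c=grab('wrist','w5.png'); A=R.from_rotvec(o['orientation']).as_matrix()
t=(cloud(d,c)-o['tcp_pos'])@A*1000
hs=cv2.cvtColor(im,cv2.COLOR_RGB2HSV).astype(int)
m=(abs(t[...,1])<20)&(t[...,2]<-20)&(t[...,2]>-60)&(t[...,0]>15)&(hs[...,1]>60)&(hs[...,0]<30)
q=t[m]; print('held handle pts',len(q),q.mean(0).round(1) if len(q) else '', np.percentile(q,[1,99],axis=0).round(0) if len(q) else '')
p0=o['tcp_pos']
tgt=chest(-.046,-.020,.20); print(rel(tgt,down(CY)), rel(chest(-.046,-.020,.0),down(CY)))
```

```text
t 5.5 tcp [0.3826 0.2719 0.115 ] q [-0.13  0.34 -0.72  2.08  0.29  0.83 -1.1 ] F [ 1.3 -0.3 -0.2] w 0.0216
held handle pts 4530 [ 34.   -0.1 -39.8] [[ 15. -12. -44.]
 [ 53.  12. -30.]]
(array([-548.7,  138.3,  -83.4]), array([-0.002, -0.008,  0.027])) (array([-550.3,  138.7,  116.6]), array([-0.002, -0.008,  0.027]))
```

Emit:
{"fn": "play_rows", "kwargs": {
  "deltas": [
    [10,[-20,5,-40],[0,0,0]],
    [10,[-75,20,-80],[0,0,0]],
    [10,[-133,34,-83],[0,0,0]],
    [10,[-190,48,-83],[0,0,0]],
    [10,[-250,63,-83],[0,0,0]],
    [10,[-310,78,-83],[0,0,0]],
    [10,[-368,93,-83],[0,0,0.01]],
    [10,[-427,108,-83],[0,0,0.027]]
  ]
}}

```text
clock: 6.55
tcp_pos: [0.4609, -0.1612, 0.2013]
orientation: [-2.329, -2.1, -0.008]
contact_force: [1.5, 0.2, -0.4]
grip_width: 0.0216
```

Run:
```python
from h import *
o=st(); print(rel(chest(-.046,-.020,.20),down(CY)), rel(chest(-.046,-.020,-.009),down(CY)))
```

```text
t 6.55 tcp [ 0.4609 -0.1612  0.2013] q [ 0.61  0.2  -0.44  1.97  0.09  0.99  0.02] F [ 1.5  0.2 -0.4] w 0.0216
(array([-119.2,   33.2,    0.4]), array([-0.   , -0.008, -0.   ])) (array([-120.8,   33.3,  209.4]), array([-0.   , -0.008, -0.   ]))
```

Emit:
{"fn": "play_rows", "kwargs": {
  "deltas": [
    [10,[-60,17,0],[0,0,0]],
    [10,[-120,33,0],[0,0,0]],
    [10,[-120,33,50],[0,0,0]],
    [10,[-120,33,100],[0,0,0]],
    [10,[-121,33,150],[0,0,0]],
    [10,[-121,33,185],[0,0,0]],
    [10,[-121,33,205],[0,0,0]],
    [10,[-121,33,211],[0,0,0]]
  ]
}}

```text
clock: 7.55
tcp_pos: [0.4817, -0.283, -0.0094]
orientation: [-2.328, -2.1, -0.007]
contact_force: [-9.6, 6.2, 48.1]
grip_width: 0.0218
```

Run:
```python
from h import *
o=st(); im,d,c=grab('wrist','w6.png'); p=cloud(d,c); A=R.from_rotvec(o['orientation']).as_matrix()
t=(p-o['tcp_pos'])@A*1000
print(rel(chest(-.046,-.020,-.012),down(CY)))
m=(abs(t[...,1])<8)&(t[...,0]>16)&(t[...,0]<40)&(d>0); print('handle top z',np.median(p[m][:,2]))
a=np.radians(CY);cx=(p[...,:2]-chest(0,0,0)[:2])@np.array([[np.cos(a),-np.sin(a)],[np.sin(a),np.cos(a)]])
fl=(p[...,2]<.010)&(p[...,2]>0.002)&(abs(cx[...,0])<.1)&(abs(cx[...,1])<.12); print('floor z',np.median(p[fl][:,2]),np.percentile(cx[fl],[1,99],axis=0))
```

```text
t 7.55 tcp [ 0.4817 -0.283  -0.0094] q [ 0.65  0.6  -0.29  1.96  0.27  0.62  0.08] F [-9.6  6.2 48.1] w 0.0218
(array([-0.2, -0.8,  2.7]), array([ 0.   , -0.007,  0.   ]))
handle top z 0.03282168653551336
floor z 0.005677385246636024 [[-0.08560118 -0.0921856 ]
 [ 0.08214571  0.09186865]]
```

Emit:
{"fn": "play_rows", "kwargs": {
  "deltas": [
    [22,[0,0,-2],[0,0,0]],
    [34,[0,0,-3],[0,0,0]],
    [34,[0,0,-3],[0,0,0]],
    [34,[0,0,-5],[0,0,0]],
    [34,[0,0,-30],[0,0,0]],
    [34,[0,0,-80],[0,0,0]],
    [34,[0,0,-140],[0,0,0]],
    [34,[0,0,-200],[0,0,0]]
  ]
}}

```text
clock: 8.6
tcp_pos: [0.4818, -0.2845, 0.1925]
orientation: [-2.328, -2.101, -0.009]
contact_force: [0.6, -1.1, -0.7]
grip_width: 0.034
```

```bash
sed -i 's/c=(.5294,-.2681)/c=(.528,-.2680)/; s/^G=.*/G={1:(.421,.269,.045),2:(.496,.263,.078),3:(.570,.257,.111)}/' h.py
python3 - <<'E'
from h import *
o=st(); im,d,c=grab('wrist','w7.png'); p=cloud(d,c)
cv2.imwrite('pics/w7b.png',im[:,:,::-1])
print(rel((.496,.263,.2),down(RY)))
E
```

```text
t 8.6 tcp [ 0.4818 -0.2845  0.1925] q [ 0.73  0.33 -0.37  1.82  0.13  1.02  0.2 ] F [ 0.6 -1.1 -0.7] w 0.034
(array([547.4, -46.5,   2. ]), array([ 0.011, -0.003, -0.022]))
```

View pics/w7b.png

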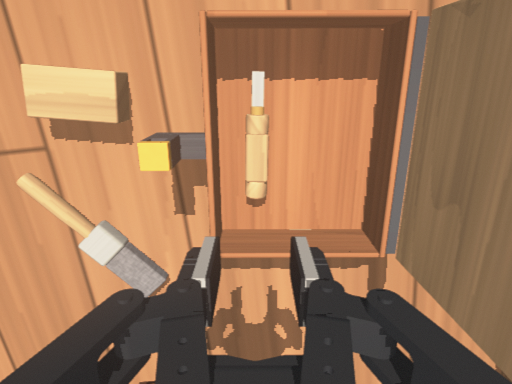

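Gouge1 lies flat in the chest at px (257,150), parallel to the walls. Next is gouge2.

Emit:
{"fn": "play_rows", "kwargs": {
  "deltas": [
    [50,[60,-5,-8],[0,0,0]],
    [50,[120,-10,-8],[0,0,0]],
    [50,[180,-15,-8],[0,0,0]],
    [50,[240,-20,-8],[0,0,0]],
    [50,[300,-25,-8],[0,0,0]],
    [50,[360,-30,-8],[0,0,-0.01]],
    [50,[420,-35,0],[0,0,-0.022]],
    [50,[480,-40,2],[0,0,-0.022]]
  ]
}}

```text
clock: 9.65
tcp_pos: [0.4952, 0.1967, 0.1994]
orientation: [2.304, 2.125, 0.014]
contact_force: [0.9, -0.5, -0.1]
grip_width: 0.0497
```

Run:
```python
from h import *
o=st(); print(rel((.496,.263,.044),down(RY)))
```

```text
t 9.65 tcp [0.4952 0.1967 0.1994] q [ 0.04  0.31 -0.65  1.87  0.22  1.02 -0.78] F [ 0.9 -0.5 -0.1] w 0.0497
(array([ 65.8,  -6.3, 155.5]), array([ 0.011, -0.002, -0.001]))
```

Emit:
{"fn": "play_rows", "kwargs": {
  "deltas": [
    [50,[50,-5,0],[0.01,0,0]],
    [50,[66,-6,20],[0.01,0,0]],
    [50,[66,-6,75],[0.01,0,0]],
    [50,[66,-6,125],[0.01,0,0]],
    [50,[66,-6,150],[0.01,0,0]],
    [50,[66,-6,155],[0.01,0,0]],
    [15,[66,-6,155],[0.01,0,0]],
    [15,[66,-6,155],[0.01,0,0]]
  ],
  "squeeze": 60
}}

```text
clock: 10.65
tcp_pos: [0.4957, 0.2638, 0.0457]
orientation: [-2.309, -2.13, -0.004]
contact_force: [-5.0, 1.6, 0.4]
grip_width: 0.022
```

Emit:
{"fn": "play_rows", "kwargs": {
  "deltas": [
    [10,[0,0,0],[0,0,0]],
    [10,[0,-6,0],[0,0,0]],
    [10,[0,-13,0],[0,0,0]],
    [10,[0,-20,0],[0,0,0]],
    [10,[0,-28,0],[0,0,0]],
    [10,[0,-36,0],[0,0,0]],
    [10,[0,-38,-10],[0,0,0]],
    [10,[0,-38,-60],[0,0,0]]
  ],
  "squeeze": 90
}}

```text
clock: 11.65
tcp_pos: [0.4557, 0.2655, 0.1046]
orientation: [-2.307, -2.13, 0.005]
contact_force: [1.2, 1.3, -0.3]
grip_width: 0.0213
```

```bash
cat >> h.py <<'E'
def held():
    o=st(); im,d,c=grab('wrist'); A=R.from_rotvec(o['orientation']).as_matrix(); t=(cloud(d,c)-o['tcp_pos'])@A*1000
    m=(abs(t[...,1])<20)&(t[...,2]<-20)&(t[...,2]>-70)&(t[...,0]>15)&(t[...,0]<90)&(d>0); q=t[m]
    print('held',len(q), np.percentile(q,[2,50,98],axis=0).round(0).tolist() if len(q) else ''); 
    m=(abs(t[...,1])<6)&(t[...,0]>16)&(t[...,0]<38)&(t[...,2]<-15); print('top z by x',[(k,np.median(t[m&(abs(t[...,0]-k)<3)][:,2]).round(1)) for k in (18,25,32,37)])
E
python3 - <<'E'
from h import *
held(); print(rel(chest(0,-.020,.20),down(CY)))
E
```

```text
t 11.65 tcp [0.4557 0.2655 0.1046] q [-0.13  0.43 -0.64  1.96  0.33  0.86 -1.02] F [ 1.2  1.3 -0.3] w 0.0213
held 6998 [[16.0, -11.0, -44.0], [44.0, 0.0, -38.0], [86.0, 11.0, -32.0]]
top z by x [(18, np.float64(-43.3)), (25, np.float64(-42.7)), (32, np.float64(-42.5)), (37, np.float64(-42.4))]
(array([-549.4,  110.9,  -90.4]), array([ 0.006, -0.006,  0.024]))
```

Emit:
{"fn": "play_rows", "kwargs": {
  "deltas": [
    [10,[-20,5,-45],[0,0,0]],
    [10,[-80,16,-90],[0,0,0]],
    [10,[-140,28,-90],[0,0,0]],
    [10,[-200,40,-90],[0,0,0]],
    [10,[-260,52,-90],[0,0,0]],
    [10,[-320,64,-90],[0,0,0]],
    [10,[-380,76,-90],[0,0,0.01]],
    [10,[-440,88,-90],[0,0,0.024]]
  ]
}}

```text
clock: 12.7
tcp_pos: [0.5118, -0.1756, 0.2011]
orientation: [2.332, 2.103, 0.015]
contact_force: [0.7, 0.3, -1.0]
grip_width: 0.0214
```

Run:
```python
from h import *
o=st(); print(rel(chest(0,-.020,-.009),down(CY)))
```

```text
t 12.7 tcp [ 0.5118 -0.1756  0.2011] q [ 0.61  0.29 -0.47  1.86  0.15  1.02 -0.02] F [ 0.7  0.3 -1. ] w 0.0214
(array([-111.5,   24. ,  209.7]), array([ 0.008, -0.006, -0.   ]))
```

Emit:
{"fn": "play_rows", "kwargs": {
  "deltas": [
    [10,[-58,13,0],[0,0,0]],
    [10,[-112,24,0],[0.008,0,0]],
    [10,[-112,24,50],[0.008,0,0]],
    [10,[-112,24,100],[0.008,0,0]],
    [10,[-112,24,150],[0.008,0,0]],
    [10,[-112,24,185],[0.008,0,0]],
    [10,[-112,24,203],[0.008,0,0]],
    [10,[-112,24,209],[0.008,0,0]]
  ]
}}

```text
clock: 13.7
tcp_pos: [0.5261, -0.2883, -0.0085]
orientation: [-2.33, -2.101, -0.007]
contact_force: [0.4, 0.2, -2.2]
grip_width: 0.0214
```

Emit:
{"fn": "play_rows", "kwargs": {
  "deltas": [
    [22,[0,0,0],[0,0,0]],
    [34,[0,0,0],[0,0,0]],
    [34,[0,0,0],[0,0,0]],
    [34,[0,0,-5],[0,0,0]],
    [34,[0,0,-30],[0,0,0]],
    [34,[0,0,-85],[0,0,0]],
    [34,[0,0,-145],[0,0,0]],
    [34,[0,0,-205],[0,0,0]]
  ]
}}

```text
clock: 14.7
tcp_pos: [0.5258, -0.2895, 0.199]
orientation: [-2.33, -2.102, -0.007]
contact_force: [1.3, -1.5, -0.5]
grip_width: 0.0337
```

```bash
cat >> h.py <<'E'
def floorcheck():
    im,d,c=grab('wrist'); p=cloud(d,c); a=np.radians(CY); q=(p[...,:2]-chest(0,0,0)[:2])@np.array([[np.cos(a),-np.sin(a)],[np.sin(a),np.cos(a)]])
    m=(d>0)&(abs(q[...,0])<.08)&(abs(q[...,1])<.09)&(p[...,2]>.012)&(p[...,2]<.06)
    n,l,s,_=cv2.connectedComponentsWithStats(m.astype(np.uint8))
    for i in range(1,n):
        if s[i,4]>80:
            k=l==i; print('blob',s[i,4],(np.percentile(q[k],[2,98],axis=0)*1000).round(0).tolist(),'z98',np.percentile(p[k][:,2],98).round(4))
E
python3 - <<'E'
from h import *
o=st(); floorcheck(); print(rel((.570,.257,.23),down(RY)))
E
```

```text
t 14.7 tcp [ 0.5258 -0.2895  0.199 ] q [ 0.72  0.39 -0.41  1.72  0.17  1.07  0.15] F [ 1.3 -1.5 -0.5] w 0.0337
blob 2388 [[-54.0, -61.0], [-31.0, 63.0]] z98 0.0308
blob 2319 [[-10.0, -62.0], [13.0, 63.0]] z98 0.0309
(array([549.3, -16.5, -21.4]), array([ 0.012, -0.001, -0.023]))
```

Emit:
{"fn": "play_rows", "kwargs": {
  "deltas": [
    [50,[60,-2,-25],[0,0,0]],
    [50,[120,-4,-30],[0,0,0]],
    [50,[180,-6,-30],[0,0,0]],
    [50,[240,-8,-30],[0,0,0]],
    [50,[300,-10,-30],[0,0,0]],
    [50,[360,-12,-30],[0,0,-0.01]],
    [50,[420,-14,-25],[0,0,-0.023]],
    [50,[480,-16,-21],[0.01,0,-0.023]]
  ]
}}

```text
clock: 15.75
tcp_pos: [0.5633, 0.1897, 0.2299]
orientation: [2.308, 2.13, 0.004]
contact_force: [0.6, -1.3, 0.4]
grip_width: 0.0501
```

Run:
```python
from h import *
o=st(); print(rel((.570,.257,.077),down(RY)))
```

```text
t 15.75 tcp [0.5633 0.1897 0.2299] q [ 0.05  0.38 -0.62  1.69  0.24  1.14 -0.72] F [ 0.6 -1.3  0.4] w 0.0501
(array([ 67.4,   0.8, 153. ]), array([ 0.003, -0.001,  0.   ]))
```

Emit:
{"fn": "play_rows", "kwargs": {
  "deltas": [
    [50,[50,0,0],[0,0,0]],
    [50,[67,1,20],[0,0,0]],
    [50,[67,1,75],[0,0,0]],
    [50,[67,1,125],[0,0,0]],
    [50,[67,1,148],[0,0,0]],
    [50,[67,1,153],[0,0,0]],
    [15,[67,1,153],[0,0,0]],
    [15,[67,1,153],[0,0,0]]
  ],
  "squeeze": 60
}}

```text
clock: 16.75
tcp_pos: [0.5705, 0.2567, 0.0783]
orientation: [2.308, 2.129, 0.006]
contact_force: [-1.7, -0.5, -0.0]
grip_width: 0.0226
```

Emit:
{"fn": "play_rows", "kwargs": {
  "deltas": [
    [10,[0,0,0],[0,0,0]],
    [10,[0,-6,0],[0,0,0]],
    [10,[0,-13,0],[0,0,0]],
    [10,[0,-20,0],[0,0,0]],
    [10,[0,-28,0],[0,0,0]],
    [10,[0,-36,0],[0,0,0]],
    [10,[0,-38,-10],[0,0,0]],
    [10,[0,-38,-60],[0,0,0]]
  ],
  "squeeze": 90
}}

```text
clock: 17.75
tcp_pos: [0.5301, 0.2585, 0.1367]
orientation: [2.308, 2.131, -0.003]
contact_force: [0.7, 0.1, 0.7]
grip_width: 0.0215
```

Run:
```python
from h import *
held(); print(rel(chest(0.046,-.020,.20),down(CY)))
```

```text
t 17.75 tcp [0.5301 0.2585 0.1367] q [-0.09  0.48 -0.61  1.79  0.33  0.97 -0.92] F [0.7 0.1 0.7] w 0.0215
held 7008 [[16.0, -11.0, -45.0], [44.0, 0.0, -38.0], [85.0, 11.0, -32.0]]
top z by x [(18, np.float64(-43.9)), (25, np.float64(-43.2)), (32, np.float64(-43.0)), (37, np.float64(-43.0))]
(array([-549.5,   81.8,  -56.7]), array([ 0.01 , -0.006,  0.023]))
```

Emit:
{"fn": "play_rows", "kwargs": {
  "deltas": [
    [10,[-20,3,-45],[0,0,0]],
    [10,[-80,12,-60],[0,0,0]],
    [10,[-140,21,-60],[0,0,0]],
    [10,[-200,30,-60],[0,0,0]],
    [10,[-260,38,-60],[0,0,0]],
    [10,[-320,47,-60],[0,0,0]],
    [10,[-380,56,-60],[0,0,0.01]],
    [10,[-440,65,-58],[0,0,0.023]]
  ]
}}

```text
clock: 18.8
tcp_pos: [0.5642, -0.1839, 0.2029]
orientation: [2.328, 2.101, 0.019]
contact_force: [1.0, 0.9, -0.8]
grip_width: 0.0216
```

Run:
```python
from h import *
o=st(); print(rel(chest(0.046,-.020,-.009),down(CY)))
```

```text
t 18.8 tcp [ 0.5642 -0.1839  0.2029] q [ 0.6   0.38 -0.49  1.74  0.2   1.06 -0.06] F [ 1.   0.9 -0.8] w 0.0216
(array([-108.5,   16.1,  211.5]), array([ 0.012, -0.005,  0.   ]))
```

Emit:
{"fn": "play_rows", "kwargs": {
  "deltas": [
    [10,[-58,9,0],[0,0,0]],
    [10,[-108,16,0],[0.012,0,0]],
    [10,[-108,16,50],[0.012,0,0]],
    [10,[-108,16,100],[0.012,0,0]],
    [10,[-108,16,150],[0.012,0,0]],
    [10,[-108,16,187],[0.012,0,0]],
    [10,[-108,16,205],[0.012,0,0]],
    [10,[-108,16,211],[0.012,0,0]]
  ]
}}

```text
clock: 19.8
tcp_pos: [0.5677, -0.2921, -0.0094]
orientation: [-2.326, -2.097, 0.002]
contact_force: [-18.4, 2.6, 13.8]
grip_width: 0.0217
```

Emit:
{"fn": "play_rows", "kwargs": {
  "deltas": [
    [22,[0,0,0],[0,0,0]],
    [34,[0,0,0],[0,0,0]],
    [34,[0,0,0],[0,0,0]],
    [34,[0,0,-5],[0,0,0]],
    [34,[0,0,-30],[0,0,0]],
    [34,[0,0,-85],[0,0,0]],
    [34,[0,0,-145],[0,0,0]],
    [34,[0,0,-205],[0,0,0]]
  ]
}}

```text
clock: 20.8
tcp_pos: [0.5705, -0.2933, 0.1994]
orientation: [-2.328, -2.1, -0.001]
contact_force: [0.3, -0.4, -0.6]
grip_width: 0.0337
```

Run:
```python
from h import *
o=st(); floorcheck()
im,d,c=grab('scene','s2.png')
P=[]
for n in ('scene','side'):
    im,d,c=grab(n); p=cloud(d,c)[d>0]; P.append(p)
    a=np.radians(CY); q=(p[:,:2]-chest(0,0,0)[:2])@np.array([[np.cos(a),-np.sin(a)],[np.sin(a),np.cos(a)]])
    m=(q[:,0]>.085)&(q[:,0]<.2)&(abs(q[:,1])<.12)&(p[:,2]>.08)
    for z in (.1,.15,.2,.24,.26,.3):
        k=m&(abs(p[:,2]-z)<.006); print(n,z,k.sum(),np.median(q[k],0).round(3) if k.sum() else '', np.percentile(q[k][:,1],[2,98]).round(3) if k.sum() else '')
```

```text
t 20.8 tcp [ 0.5705 -0.2933  0.1994] q [ 0.7   0.47 -0.45  1.61  0.21  1.12  0.1 ] F [ 0.3 -0.4 -0.6] w 0.0337
blob 2473 [[-53.0, -61.0], [-31.0, 63.0]] z98 0.0308
blob 2384 [[-14.0, -62.0], [9.0, 62.0]] z98 0.0309
blob 2280 [[28.0, -62.0], [50.0, 62.0]] z98 0.0309
scene 0.1 236 [ 0.115 -0.   ] [-0.108  0.112]
scene 0.15 287 [ 0.124 -0.   ] [-0.108  0.112]
scene 0.2 317 [ 0.133 -0.001] [-0.108  0.112]
scene 0.24 392 [0.14  0.002] [-0.109  0.112]
scene 0.26 54 [0.14  0.005] [-0.096  0.105]
scene 0.3 79 [ 0.142 -0.012] [-0.032  0.021]
side 0.1 86 [0.105 0.023] [-0.112  0.114]
side 0.15 96 [0.114 0.028] [-0.111  0.115]
side 0.2 102 [0.124 0.021] [-0.11   0.114]
side 0.24 95 [0.131 0.025] [-0.104  0.114]
side 0.26 21 [ 0.135 -0.014] [-0.057  0.021]
side 0.3 47 [ 0.099 -0.012] [-0.031  0.019]
```

All three gouges lie flat, with tops at 30.9 mm and x of −42, −2 and +39 mm. The lid's edge is at chest x≈.135, z≈.25. Next I go over the lid and behind it with closed fingers and push it forward.

Run:
```python
from h import *
print(rel(chest(.046,.07,.33),down(CY)),rel(chest(.18,.07,.33),down(CY)),rel(chest(.18,.07,.198),down(CY)))
```

```text
(array([  91.6,    0.2, -131.1]), array([-0.002, -0.004, -0.   ])) (array([  91.6,  134.2, -131.4]), array([-0.002, -0.004, -0.   ])) (array([ 91.1, 134.5,   0.6]), array([-0.002, -0.004, -0.   ]))
```

Emit:
{"fn": "play_rows", "kwargs": {
  "deltas": [
    [0,[0,0,-60],[0,0,0]],
    [0,[20,0,-115],[0,0,0]],
    [0,[60,0,-131],[0,0,0]],
    [0,[91,45,-131],[0,0,0]],
    [0,[91,95,-131],[0,0,0]],
    [0,[91,134,-131],[0,0,0]],
    [0,[91,137,-75],[0,0,0]],
    [0,[91,137,-20],[0,0,0]]
  ]
}}

```text
clock: 22.0
tcp_pos: [0.7173, -0.2167, 0.2155]
orientation: [-2.328, -2.102, -0.002]
contact_force: [0.3, -0.0, -0.4]
grip_width: -0.0003
```

Run:
```python
from h import *
st(); print(rel(chest(.18,.07,.198),down(CY)),rel(chest(.04,.07,.198),down(CY)))
```

```text
t 22.0 tcp [ 0.7173 -0.2167  0.2155] q [ 0.49  0.64 -0.46  1.3   0.27  1.27 -0.08] F [ 0.3 -0.  -0.4] w -0.0003
(array([-0.6, -3. , 17.5]), array([-0.003, -0.004,  0.001])) (array([  -0.5, -143. ,   17.9]), array([-0.003, -0.004,  0.001]))
```

Emit:
{"fn": "play_rows", "kwargs": {
  "deltas": [
    [0,[0,0,18],[0,0,0]],
    [0,[0,-20,18],[0,0,0]],
    [0,[0,-40,18],[0,0,0]],
    [0,[0,-60,18],[0,0,0]],
    [0,[0,-80,18],[0,0,0]],
    [0,[0,-100,18],[0,0,0]],
    [0,[0,-120,18],[0,0,0]],
    [0,[0,-140,18],[0,0,0]]
  ]
}}

```text
clock: 23.0
tcp_pos: [0.5785, -0.2023, 0.1991]
orientation: [-2.33, -2.103, -0.005]
contact_force: [-0.4, -0.1, 0.2]
grip_width: 0.0001
```

```bash
cat >> h.py <<'E'
def lid():
    im,d,c=grab('side'); p=cloud(d,c)[d>0]; a=np.radians(CY); q=(p[:,:2]-chest(0,0,0)[:2])@np.array([[np.cos(a),-np.sin(a)],[np.sin(a),np.cos(a)]])
    m=(q[:,0]>-.12)&(q[:,0]<.2)&(q[:,1]<-.03)&(q[:,1]>-.11)&(p[:,2]>.06)&(p[:,2]<.3)
    ang=np.arctan2(p[m][:,2]-.066,.1-q[m][:,0]); print('lid pts',m.sum(),'ang',np.median(ang).round(2),'zmax',p[m][:,2].max() if m.any() else '')
E
python3 - <<'E'
from h import *
st(); lid()
E
```

```text
t 23.0 tcp [ 0.5785 -0.2023  0.1991] q [ 0.61  0.42 -0.5   1.69  0.22  1.09 -0.05] F [-0.4 -0.1  0.2] w 0.0001
lid pts 125 ang 0.01 zmax 0.24432837433989474
```

Run:
```python
from h import *
st(); lid(); print(rel((.455,-.004,.17),down(90)))
```

```text
t 23.05 tcp [ 0.576  -0.2023  0.199 ] q [ 0.62  0.42 -0.5   1.69  0.22  1.09 -0.05] F [-2.7  0.6 -0.2] w 0.0002
lid pts 118 ang 1.17 zmax 0.23238699115264816
(array([ 184.9, -141.9,   30. ]), array([ 1.000e-03, -4.000e-03, -1.674e+00]))
```

Emit:
{"fn": "play_rows", "kwargs": {
  "deltas": [
    [0,[0,0,-60],[0,0,0]],
    [40,[40,0,-80],[0,0,-0.15]],
    [40,[80,0,-80],[0,0,-0.33]],
    [40,[120,-20,-80],[0,0,-0.51]],
    [40,[160,-60,-60],[0,0,-0.69]],
    [40,[185,-100,-40],[0,0,-0.87]],
    [40,[185,-142,-20],[0,0,-1.05]],
    [40,[185,-142,0],[0,0,-1.23]]
  ]
}}

```text
clock: 24.1
tcp_pos: [0.4536, -0.0033, 0.2003]
orientation: [-0.678, -3.067, -0.002]
contact_force: [1.0, -0.4, 0.3]
grip_width: 0.0398
```

Run:
```python
from h import *
st(); print(rel((.450,-.004,.15),down(90)))
```

```text
t 24.1 tcp [ 0.4536 -0.0033  0.2003] q [ 0.63  0.2  -0.84  2.02  0.18  1.    0.84] F [ 1.  -0.4  0.3] w 0.0398
(array([ 2.9, -2.2, 50.3]), array([ 0.001, -0.001, -0.435]))
```

Emit:
{"fn": "play_rows", "kwargs": {
  "deltas": [
    [40,[0,0,0],[0,0,-0.17]],
    [40,[0,0,0],[0,0,-0.34]],
    [40,[0,0,20],[0,0,-0.435]],
    [40,[0,0,30],[0,0,-0.435]],
    [40,[0,0,30],[0,0,-0.435]]
  ]
}}

```text
clock: 24.72
tcp_pos: [0.4537, -0.003, 0.1701]
orientation: [-0.003, -3.14, -0.003]
contact_force: [0.6, 0.3, 0.7]
grip_width: 0.0402
```

```bash
cat >> h.py <<'E'
def tf(p,o): return (p-o['tcp_pos'])@R.from_rotvec(o['orientation']).as_matrix()
E
python3 - <<'E'
from h import *
o=st(); lid(); im,d,c=grab('wrist','w8.png'); p=cloud(d,c); H,S,V=cv2.cvtColor(im,cv2.COLOR_RGB2HSV).astype(int).transpose(2,0,1)
box=(p[...,0]>.40)&(p[...,0]<.62)&(abs(p[...,1])<.08)&(d>0)
m=box&(((H<6)|(H>174))&(S>180))&(p[...,2]>.012)&(p[...,2]<.03)
def R_(n,m):
    q=p[m]
    if len(q)<10: print(n,len(q)); return
    rc=cv2.minAreaRect((q[:,:2]*1000).astype(np.float32)); print(n,len(q),q.mean(0).round(4),np.round(rc[0],1),np.round(rc[1],1),round(rc[2],1),np.percentile(q[:,2],[2,98]).round(3))
R_('red',m); R_('shank',box&(S<60)&(p[...,2]>.011)&(p[...,2]<.022)); R_('ring',box&(p[...,2]>.035)&(p[...,2]<.075)&(S>90))
R_('all',box&(p[...,2]>.008)&(p[...,2]<.024))
a=cv2.resize(im[:,:,::-1],(400,300)); s,_,_=grab('side'); s=cv2.resize(s[80:260,200:400,::-1],(400,360))
cv2.imwrite('pics/v8.png',np.hstack([cv2.copyMakeBorder(a,0,60,0,0,cv2.BORDER_CONSTANT),s]))
E
```

```text
t 24.73 tcp [ 0.4537 -0.003   0.1701] q [ 0.66  0.26 -0.89  2.05  0.25  0.94  1.21] F [0.6 0.3 0.7] w 0.0402
lid pts 645 ang 0.09 zmax 0.0794674401867751
red 24 [ 0.476  -0.0039  0.0198] [469.7  -4.1] [11.6 56.2] 87.8 [0.018 0.021]
shank 332 [ 0.511  -0.0069  0.0149] [515.1  -6.4] [39.5 50.9] 89.9 [0.012 0.017]
ring 348 [ 0.4926 -0.0068  0.06  ] [493.3  -6.7] [42.9  5.3] 89.4 [0.038 0.067]
all 1364 [ 0.4793 -0.0067  0.0182] [489.9  -6.2] [ 40.9 100.6] 76.0 [0.012 0.021]
```

View pics/v8.png

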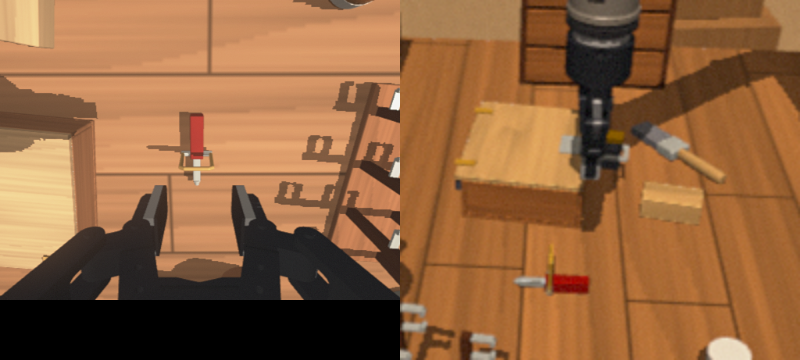

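The lid is shut. The pin is undisturbed: ring centre (.493,−.0067), so origin about (.499,−.0065), yaw about 0. Now grasp the head at x≈.457.

Run:
```python
from h import *
st(); print(rel((.457,-.0063,-.023),down(90)))
```

```text
t 24.88 tcp [ 0.4542 -0.003   0.1709] q [ 0.66  0.26 -0.89  2.05  0.25  0.94  1.21] F [ 0.8 -0.6  0.5] w 0.0399
(array([ -2.7,  -3.5, 193.9]), array([ 0.001,  0.   , -0.001]))
```

Emit:
{"fn": "play_rows", "kwargs": {
  "deltas": [
    [40,[-3,-3.5,40],[0,0,0]],
    [40,[-3,-3.5,90],[0,0,0]],
    [40,[-3,-3.5,140],[0,0,0]],
    [40,[-3,-3.5,175],[0,0,0]],
    [40,[-3,-3.5,190],[0,0,0]],
    [40,[-3,-3.5,193],[0,0,0]],
    [40,[-3,-3.5,193],[0,0,0]]
  ]
}}

```text
clock: 25.75
tcp_pos: [0.4584, -0.0062, -0.021]
orientation: [0.002, 3.139, 0.002]
contact_force: [0.9, 0.5, 0.8]
grip_width: 0.0401
```

Run:
```python
from h import *
o=st(); im,d,c=grab('wrist','w9.png'); t=tf(cloud(d,c),o)*1000; p=cloud(d,c)
H,S,V=cv2.cvtColor(im,cv2.COLOR_RGB2HSV).astype(int).transpose(2,0,1)
m=(((H<6)|(H>174))&(S>150))&(abs(t[...,1])<25)&(d>0)
q=t[m]; print('red in tool',len(q),np.percentile(q,[2,50,98],axis=0).round(1).tolist())
f=(S<70)&(V<200)&(d>0)&(abs(t[...,1])<40)&(t[...,0]>9)&(t[...,0]<14)&(t[...,2]<0); print('finger tip z',np.percentile(t[f][:,2],[95,99.5]) if f.any() else '')
```

```text
t 25.75 tcp [ 0.4584 -0.0062 -0.021 ] q [ 0.41  0.58 -0.65  2.18  0.65  0.57  0.85] F [0.9 0.5 0.8] w 0.0401
red in tool 4488 [[-38.4, -8.2, -41.7], [-4.0, 0.1, -40.5], [18.8, 8.3, -26.8]]
finger tip z [-47.29701958 -35.96109218]
```

Emit:
{"fn": "play_rows", "kwargs": {
  "deltas": [
    [40,[0,0,6],[0,0,0]],
    [40,[0,0,6],[0,0,0]],
    [10,[0,0,6],[0,0,0]],
    [10,[0,0,6],[0,0,0]],
    [10,[0,0,6],[0,0,0]],
    [10,[0,0,6],[0,0,0]]
  ],
  "squeeze": 80
}}

```text
clock: 26.55
tcp_pos: [0.4586, -0.0063, -0.0265]
orientation: [0.002, 3.139, 0.001]
contact_force: [-1.0, -0.9, 5.7]
grip_width: 0.0159
```

Emit:
{"fn": "play_rows", "kwargs": {
  "deltas": [
    [10,[0,0,-20],[0,0,0]],
    [10,[0,0,-60],[0,0,0]],
    [10,[0,0,-110],[0,0,0]],
    [10,[0,0,-160],[0,0,0]],
    [10,[0,0,-180],[0,0,0]],
    [10,[0,0,-180],[0,0,0]]
  ]
}}

```text
clock: 27.3
tcp_pos: [0.4588, -0.0067, 0.1546]
orientation: [0.003, 3.136, -0.001]
contact_force: [0.1, 0.1, -1.5]
grip_width: 0.016
```

```bash
cat >> h.py <<'E'
def pin():
    o=st(); im,d,c=grab('wrist','pin.png'); p=cloud(d,c); t=tf(p,o)*1000
    H,S,V=cv2.cvtColor(im,cv2.COLOR_RGB2HSV).astype(int).transpose(2,0,1)
    red=(((H<6)|(H>174))&(S>150))&(abs(t[...,1])<25)&(d>0)&(t[...,2]>-60)&(t[...,2]<10)
    br=(H>14)&(H<32)&(S>110)&(abs(t[...,1])<30)&(t[...,0]<-20)&(t[...,0]>-60)&(t[...,2]<-45)&(t[...,2]>-120)&(d>0)
    gr=(S<70)&(V>90)&(abs(t[...,1])<12)&(t[...,0]<-45)&(t[...,0]>-100)&(t[...,2]>-50)&(t[...,2]<-5)&(d>0)
    for n,m in (('red',red),('ring',br),('shank',gr)):
        if m.sum()>10:
            print(n,m.sum(),np.percentile(t[m],[2,50,98],axis=0).round(1).tolist(), 'axis', end=' ')
            q=t[m]; print(np.polyfit(q[:,0],q[:,1],1).round(3),np.polyfit(q[:,0],q[:,2],1).round(3))
        else: print(n,m.sum())
    return o,im
E
python3 - <<'E'
from h import *
o,im=pin(); cv2.imwrite('pics/pinb.png',im[:,:,::-1])
print('over',rel(chest(-.128,.054+.03+.0,.2),down(CY)))
E
```

```text
t 27.3 tcp [ 0.4588 -0.0067  0.1546] q [ 0.66  0.29 -0.9   2.06  0.29  0.91  1.17] F [ 0.1  0.1 -1.5] w 0.016
red 4612 [[-38.4, -8.0, -47.1], [-4.4, 0.1, -45.9], [19.0, 8.0, -33.2]] axis [-0.001  0.034] [  0.062 -44.759]
ring 0
shank 282 [[-54.2, -4.9, -42.9], [-49.5, 0.2, -41.9], [-45.3, 4.7, -40.8]] axis [0.026 1.243] [-3.0000e-02 -4.3376e+01]
over (array([  48. , -164.6,  -46.8]), array([0.003, 0.003, 1.672]))
```

View pics/pinb.png

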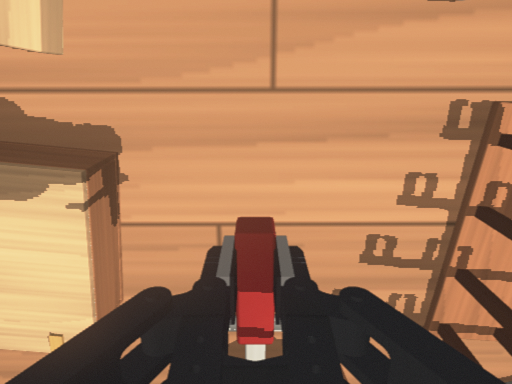

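Pin held with its axis 37 mm behind the TCP and its origin at tool x≈−41 mm. Next I measure the staple from the earlier close wrist frame.

```bash
cat > stp.py <<'E'
from h import *
def staple(im,d,c):
    p=cloud(d,c); H,S,V=cv2.cvtColor(im,cv2.COLOR_RGB2HSV).astype(int).transpose(2,0,1)
    m=(H>18)&(H<32)&(S>190)&(V>100)&(d>0)&(p[...,2]>.07)&(p[...,2]<.12)&(p[...,1]<-.18)&(p[...,1]>-.33)&(p[...,0]<.45)
    a=np.radians(CY); M=np.array([[np.cos(a),-np.sin(a)],[np.sin(a),np.cos(a)]])
    u,v=np.nonzero(m)[::-1]
    # top face: cast mask outline onto z=.1
    top=m&(p[...,2]>.0965); vv,uu=np.nonzero(top)
    w=np.array([onz(a_,b_,.1,c) for a_,b_ in zip(uu,vv)]); q=w[:,:2]@M
    lo,hi=np.percentile(q,[1,99],axis=0); mid=(lo+hi)/2
    print('n',m.sum(),top.sum(),'zmed',np.median(p[top][:,2]).round(4),'size',((hi-lo)*1000).round(1),'centre',(M@mid).round(4))
if __name__=='__main__':
    for f in ('w7','scene0'):
        q=np.load('pics/%s.png.npz'%f); staple(q['im'],q['d'],(q['K'],q['R'],q['t']))
    print('model',chest(-.128,0,.1))
E
python3 stp.py
```

```text
Traceback (most recent call last):
  File "stp.py", line 14, in <module>
    q=np.load('pics/%s.png.npz'%f); staple(q['im'],q['d'],(q['K'],q['R'],q['t']))
                                    ~~~~~~^^^^^^^^^^^^^^^^^^^^^^^^^^^^^^^^^^^^^^^
  File "stp.py", line 9, in staple
    w=np.array([onz(a_,b_,.1,c) for a_,b_ in zip(uu,vv)]); q=w[:,:2]@M
                                                             ~^^^^^^
IndexError: too many indices for array: array is 1-dimensional, but 2 were indexed
```

```bash
sed -i 's/>\.0965/>.093/; s/(H>18)&(H<32)&(S>190)&(V>100)/(H>15)\&(H<35)\&(S>170)\&(V>90)/; s/^    u,v=.*$/    print(m.sum(), p[m].mean(0) if m.any() else "", c[2])/' stp.py; python3 stp.py
python3 - <<'E'
import numpy as np,cv2
q=np.load('pics/w7.png.npz');h=cv2.cvtColor(q['im'],cv2.COLOR_RGB2HSV)
from h import *
p=cloud(q['d'],(q['K'],q['R'],q['t']))
for u,v in ((150,157),(160,155),(155,150)): print(h[v,u],p[v,u])
E
```

```text
0  [ 0.4898573  -0.20477699  0.36447383]
[ 26 146 247] [ 0.39816064 -0.25620818  0.10058415]
[ 26 146 247] [ 0.40627338 -0.25562105  0.09935701]
[ 25 146 247] [ 0.4029039  -0.2511251   0.09910296]Traceback (most recent call last):
  File "stp.py", line 14, in <module>
    q=np.load('pics/%s.png.npz'%f); staple(q['im'],q['d'],(q['K'],q['R'],q['t']))
                                    ~~~~~~^^^^^^^^^^^^^^^^^^^^^^^^^^^^^^^^^^^^^^^
  File "stp.py", line 9, in staple
    w=np.array([onz(a_,b_,.1,c) for a_,b_ in zip(uu,vv)]); q=w[:,:2]@M
                                                             ~^^^^^^
IndexError: too many indices for array: array is 1-dimensional, but 2 were indexed
```

```bash
sed -i 's/(S>170)/(S>135)/' stp.py; python3 stp.py
```

```text
959 [ 0.40121171 -0.25559712  0.09899999] [ 0.4898573  -0.20477699  0.36447383]
n 959 933 zmed 0.0994 size [25.7 24.4] centre [ 0.4013 -0.2556]
76 [ 0.40329955 -0.25388421  0.09962551] [ 1.1495211  -0.12679174  0.79665445]
n 76 73 zmed 0.1001 size [27.7 24.2] centre [ 0.4036 -0.2546]
model [ 0.40067804 -0.25484256  0.1       ]
```

```bash
cat >> h.py <<'E'
EYE=np.array([.4012,-.2554,0])
def eye(x,y,z):
    a=np.radians(CY); return EYE+[x*np.cos(a)-y*np.sin(a),x*np.sin(a)+y*np.cos(a),z]
E
python3 -c "
from h import *
print(eye(0,.11,.15),rel(eye(0,.11,.15),down(CY)))"
```

```text
[ 0.41250718 -0.14598269  0.15      ] (array([  45. , -139.2,    3.2]), array([0.003, 0.003, 1.672]))
```

Emit:
{"fn": "play_rows", "kwargs": {
  "deltas": [
    [10,[0,-17,0],[0,0,0.17]],
    [10,[0,-35,0],[0,0,0.35]],
    [10,[5,-53,0],[0,0,0.52]],
    [10,[12,-70,0],[0,0,0.7]],
    [10,[20,-88,0],[0,0,0.87]],
    [10,[28,-105,0],[0,0,1.05]],
    [10,[36,-122,0],[0,0,1.23]],
    [10,[45,-139,0],[0,0,1.41]]
  ]
}}

```text
clock: 28.35
tcp_pos: [0.4108, -0.1459, 0.1513]
orientation: [-2.044, -2.384, -0.001]
contact_force: [0.7, 0.6, -2.0]
grip_width: 0.0163
```

```bash
python3 -c "
from h import *
st();print(rel(eye(0,.11,.10),down(CY)))"
```

```text
t 28.35 tcp [ 0.4108 -0.1459  0.1513] q [ 0.73  0.19 -0.58  2.12  0.14  0.86  0.22] F [ 0.7  0.6 -2. ] w 0.0163
(array([-0.4,  1.6, 51.3]), array([-0.   , -0.001,  0.256]))
```

Emit:
{"fn": "play_rows", "kwargs": {
  "deltas": [
    [10,[0,1.5,0],[0,0,0.17]],
    [10,[0,1.5,20],[0,0,0.256]],
    [10,[0,1.5,51],[0,0,0.256]],
    [10,[0,1.5,51],[0,0,0.256]]
  ]
}}

```text
clock: 28.85
tcp_pos: [0.4091, -0.1446, 0.0973]
orientation: [-2.326, -2.1, 0.005]
contact_force: [-0.5, 0.1, -2.1]
grip_width: 0.0159
```

Run:
```python
from h import *
o,im=pin(); cv2.imwrite('pics/p2.png',im[:,:,::-1])
d=np.load('pics/pin.png.npz'); from stp import staple
staple(d['im'],d['d'],(d['K'],d['R'],d['t']))
lid()
print(rel(eye(0,.11,.0475),down(CY)))
```

```text
t 28.85 tcp [ 0.4091 -0.1446  0.0973] q [ 0.66  0.28 -0.52  2.17  0.2   0.74 -0.1 ] F [-0.5  0.1 -2.1] w 0.0159
red 4649 [[-38.3, -8.0, -47.2], [-4.0, 0.1, -45.9], [18.8, 8.0, -32.1]] axis [-0.003  0.012] [  0.072 -44.605]
ring 0
shank 276 [[-54.1, -4.8, -43.0], [-49.5, -0.3, -41.9], [-45.1, 4.5, -40.9]] axis [-0.022 -1.28 ] [-4.3000e-02 -4.4034e+01]
22 [ 0.4024037  -0.24467023  0.09215308] [ 0.41854043 -0.06428274  0.26882516]
n 22 3 zmed 0.0934 size [16.1  1. ] centre [ 0.4008 -0.2373]
lid pts 679 ang 0.08 zmax 0.07838561100829067
(array([-0.8,  1. , 52.3]), array([-0.002, -0.002,  0.001]))
```

View pics/p2.png

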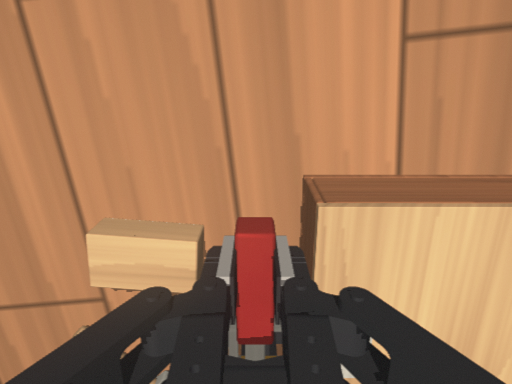

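The pin is level and aligned with the post, pointing −y (chest frame), and the lid is shut. Lower it to eye height.

Emit:
{"fn": "play_rows", "kwargs": {
  "deltas": [
    [10,[0,1,25],[0,0,0]],
    [10,[0,1,48],[0,0,0]],
    [10,[0,1,52],[0,0,0]],
    [10,[0,1,52],[0,0,0]],
    [10,[0,1,52],[0,0,0]]
  ]
}}

```text
clock: 29.58
tcp_pos: [0.4135, -0.1455, 0.0488]
orientation: [-2.331, -2.104, -0.001]
contact_force: [-0.0, -0.0, -1.5]
grip_width: 0.0157
```

Run:
```python
from h import *
o=st(); print(rel(eye(0,.11,.0475),down(CY)),rel(eye(0,.053,.0475),down(CY)))
S,_,c=grab('scene'); im,d,cs=grab('side')
e=eye(0,0,.0845)
u,v=proj(e,c)[0].astype(int); a=cv2.resize(S[v-45:v+45,max(0,u-50):u+50,::-1],(400,360),interpolation=cv2.INTER_CUBIC)
u,v=proj(e,cs)[0].astype(int); b=cv2.resize(im[v-35:v+55,u-50:u+50,::-1],(400,360),interpolation=cv2.INTER_CUBIC)
cv2.imwrite('pics/ins.png',np.hstack([a,b]))
```

```text
t 29.57 tcp [ 0.4135 -0.1455  0.0488] q [ 0.61  0.37 -0.49  2.21  0.29  0.63 -0.18] F [-0.  -0.  -1.5] w 0.0157
(array([-0.6, -0.9,  1.3]), array([-0.   , -0.001,  0.001])) (array([-57.6,  -0.9,   1.2]), array([-0.   , -0.001,  0.001]))
```

View pics/ins.png

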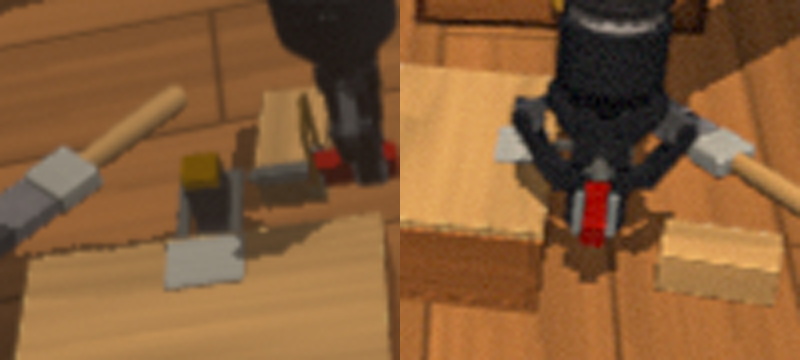

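In the scene crop the shank at px (270,178) is in line with the post at (200,190), and the ring still stands up. Insert slowly.

Emit:
{"fn": "play_rows", "kwargs": {
  "deltas": [
    [10,[-4,-1,1],[0,0,0]],
    [10,[-8,-1,1],[0,0,0]],
    [10,[-12,-1,1],[0,0,0]],
    [10,[-16,-1,1],[0,0,0]],
    [10,[-20,-1,1],[0,0,0]],
    [10,[-24,-1,1],[0,0,0]],
    [10,[-28,-1,1],[0,0,0]],
    [10,[-32,-1,1],[0,0,0]]
  ]
}}

```text
clock: 30.68
tcp_pos: [0.4089, -0.1774, 0.0475]
orientation: [-2.331, -2.104, -0.001]
contact_force: [0.0, 0.5, -1.1]
grip_width: 0.0161
```

Run:
```python
from h import *
o,im=pin(); print(o['moment'],rel(eye(0,.053,.0475),down(CY)))
```

```text
t 30.68 tcp [ 0.4089 -0.1774  0.0475] q [ 0.68  0.38 -0.47  2.19  0.29  0.63 -0.11] F [ 0.   0.5 -1.1] w 0.0161
red 4677 [[-38.3, -8.0, -47.2], [-4.0, 0.1, -45.9], [18.8, 8.0, -32.3]] axis [-0.     0.015] [  0.07  -44.618]
ring 0
shank 399 [[-65.3, -11.6, -42.8], [-51.6, -0.3, -41.6], [-45.1, 11.5, -22.5]] axis [-0.005 -0.421] [  -1.201 -100.553]
[ 0.01981661  0.02144947 -0.00261576] (array([-24.8,   0.3,  -0. ]), array([-0.001, -0.001,  0.   ]))
```

No contact force, and the pin has not slipped in the grip. Continue to home.

Emit:
{"fn": "play_rows", "kwargs": {
  "deltas": [
    [10,[-4,0.3,0],[0,0,0]],
    [10,[-8,0.3,0],[0,0,0]],
    [10,[-12,0.3,0],[0,0,0]],
    [10,[-16,0.3,0],[0,0,0]],
    [10,[-20,0.3,0],[0,0,0]],
    [10,[-23,0.3,0],[0,0,0]],
    [10,[-25,0.3,0],[0,0,0]],
    [10,[-26,0.3,0],[0,0,0]]
  ]
}}

```text
clock: 31.72
tcp_pos: [0.4065, -0.2032, 0.0474]
orientation: [-2.331, -2.103, -0.001]
contact_force: [0.2, 4.0, -1.2]
grip_width: 0.0163
```

Run:
```python
from h import *
o,im=pin(); print(rel(eye(0,.053,.0475),down(CY)))
```

```text
t 31.73 tcp [ 0.4065 -0.2032  0.0474] q [ 0.72  0.39 -0.47  2.17  0.29  0.64 -0.05] F [ 0.2  4.  -1.2] w 0.0163
red 4704 [[-38.5, -8.1, -47.2], [-3.9, 0.1, -45.9], [18.8, 8.0, -31.2]] axis [-0.001 -0.011] [  0.078 -44.482]
ring 682 [[-43.0, -12.1, -52.7], [-41.4, -0.3, -49.2], [-40.4, 10.8, -45.3]] axis [ 0.507 20.523] [  0.636 -22.744]
shank 0
(array([ 0.6,  0.1, -0.1]), array([-0.001, -0.002,  0.001]))
```

Emit:
{"fn": "play_rows", "kwargs": {
  "deltas": [
    [10,[-1,0,0],[0,0,0]],
    [10,[-2,0,0],[0,0,0]],
    [10,[-3,0,0],[0,0,0]],
    [10,[-3,0,0],[0,0,0]]
  ]
}}

```text
clock: 32.28
tcp_pos: [0.4064, -0.2033, 0.0474]
orientation: [-2.326, -2.105, -0.004]
contact_force: [-0.6, 11.9, 1.3]
grip_width: 0.0164
```

Run:
```python
from h import *
o,im=pin()
```

```text
t 32.27 tcp [ 0.4064 -0.2033  0.0474] q [ 0.73  0.39 -0.47  2.17  0.28  0.64 -0.04] F [-0.6 11.9  1.3] w 0.0164
red 4693 [[-38.2, -8.1, -47.2], [-3.8, 0.1, -46.0], [18.9, 8.0, -31.7]] axis [-0.   -0.01] [  0.08  -44.539]
ring 684 [[-42.9, -12.1, -52.9], [-41.3, -0.7, -49.4], [-40.3, 10.7, -45.3]] axis [-0.026 -1.779] [  0.407 -32.424]
shank 0
```

Home: it stopped at the post face with 12 N. Release and retreat upward.

Emit:
{"fn": "play_rows", "kwargs": {
  "deltas": [
    [16,[1,0,0],[0,0,0]],
    [30,[1,0,0],[0,0,0]],
    [30,[1,0,0],[0,0,0]],
    [30,[2,0,-5],[0,0,0]],
    [30,[5,0,-25],[0,0,0]],
    [30,[10,0,-60],[0,0,0]],
    [30,[20,0,-110],[0,0,0]],
    [0,[30,0,-120],[0,0,0]]
  ]
}}

```text
clock: 33.33
tcp_pos: [0.4116, -0.1744, 0.1708]
orientation: [2.329, 2.106, 0.007]
contact_force: [0.8, -0.9, -0.3]
grip_width: 0.0128
```

Run:
```python
from h import *
o=st(); im,d,c=grab('wrist','w10.png'); p=cloud(d,c); a=np.radians(CY)
M=np.array([[np.cos(a),-np.sin(a)],[np.sin(a),np.cos(a)]])
q=np.dstack([(p[...,:2]-EYE[:2])@M,p[...,2]])*1000
H,S,V=cv2.cvtColor(im,cv2.COLOR_RGB2HSV).astype(int).transpose(2,0,1)
near=(abs(q[...,0])<40)&(q[...,1]>-60)&(q[...,1]<90)&(d>0)
for n,m in (('red',near&((H<6)|(H>174))&(S>150)),('hi(ring)',near&(q[...,2]>108)&(q[...,2]<150)&(S>90)),):
    print(n,m.sum(),np.percentile(q[m],[2,50,98],axis=0).round(1).tolist() if m.any() else '')
S2,_,c2=grab('scene'); u,v=proj(eye(0,0,.09),c2)[0].astype(int)
b=cv2.resize(S2[v-45:v+45,u-45:u+45,::-1],(384,384),interpolation=cv2.INTER_CUBIC)
cv2.imwrite('pics/v10.png',np.hstack([cv2.resize(im[:,:,::-1],(416,384)),b]))
```

```text
t 33.33 tcp [ 0.4116 -0.1744  0.1708] q [ 0.77  0.18 -0.56  2.08  0.12  0.91  0.05] F [ 0.8 -0.9 -0.3] w 0.0128
red 1391 [[-8.3, 16.6, 75.8], [0.2, 46.5, 87.2], [8.0, 73.3, 91.3]]
hi(ring) 182 [[-6.8, 24.7, 133.6], [2.3, 27.3, 136.1], [11.4, 28.8, 137.5]]
```

View pics/v10.png

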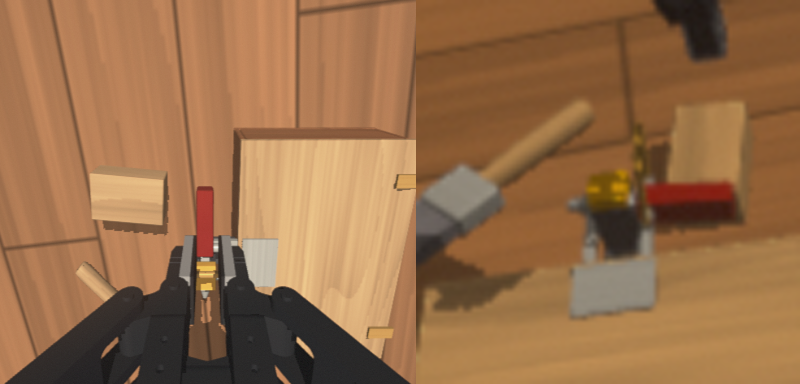

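The pin is through the post, with its tip visible on the far side. The ring stands open, end bar at eye-frame y≈27, z≈136. Now close the fingers and push the ring over towards −y.

Run:
```python
from h import *
print(rel(eye(0,.062,.090),down(CY)),rel(eye(0,-.03,.090),down(CY)))
```

```text
(array([-20.7,  -0.9,  78.6]), array([ 0.001, -0.004,  0.004])) (array([-112.7,   -1.3,   78.3]), array([ 0.001, -0.004,  0.004]))
```

Emit:
{"fn": "play_rows", "kwargs": {
  "deltas": [
    [0,[-5,-1,20],[0,0,0]],
    [0,[-15,-1,50],[0,0,0]],
    [0,[-20,-1,78],[0,0,0]],
    [0,[-20,-1,80],[0,0,0]],
    [0,[-32,-1,80],[0,0,0]],
    [0,[-44,-1,80],[0,0,0]],
    [0,[-54,-1,80],[0,0,0]],
    [0,[-64,-1,80],[0,0,0]]
  ]
}}

```text
clock: 34.42
tcp_pos: [0.4033, -0.2375, 0.0889]
orientation: [-2.328, -2.108, -0.006]
contact_force: [0.7, 1.5, -0.9]
grip_width: 0.0001
```

Run:
```python
from h import *
o=st(); print(rel(eye(0,-.03,.090),down(CY)))
```

```text
t 34.42 tcp [ 0.4033 -0.2375  0.0889] q [ 0.82  0.34 -0.49  2.11  0.23  0.74  0.08] F [ 0.7  1.5 -0.9] w 0.0001
(array([-48. ,  -0.4,  -1.3]), array([ 0.002, -0.003,  0.004]))
```

Emit:
{"fn": "play_rows", "kwargs": {
  "deltas": [
    [0,[-10,0,0],[0,0,0]],
    [0,[-20,0,0],[0,0,0]],
    [0,[-28,0,0],[0,0,0]],
    [0,[-36,0,0],[0,0,0]],
    [0,[-44,0,0],[0,0,0]],
    [0,[-50,0,0],[0,0,0]],
    [0,[-50,0,-40],[0,0,0]],
    [0,[-20,0,-100],[0,0,0]]
  ]
}}

```text
clock: 35.42
tcp_pos: [0.3997, -0.2608, 0.1848]
orientation: [-2.329, -2.102, -0.005]
contact_force: [1.1, -1.2, 0.5]
grip_width: -0.0001
```

Emit:
{"fn": "play_rows", "kwargs": {
  "deltas": [
    [0,[60,0,-10],[0,0,0]],
    [0,[120,0,-20],[0,0,0]],
    [0,[120,0,-20],[0,0,0]],
    [0,[120,0,-20],[0,0,0]]
  ]
}}

```text
clock: 35.92
tcp_pos: [0.4119, -0.142, 0.2054]
orientation: [-2.329, -2.103, -0.004]
contact_force: [-0.1, 0.3, -0.3]
grip_width: -0.0002
```

```bash
cat > fin.py <<'E'
from h import *
import sys
o=st(); im,d,c=grab('wrist'); p=cloud(d,c); a=np.radians(CY)
M=np.array([[np.cos(a),-np.sin(a)],[np.sin(a),np.cos(a)]])
q=np.dstack([(p[...,:2]-EYE[:2])@M,p[...,2]])*1000
H,S,V=cv2.cvtColor(im,cv2.COLOR_RGB2HSV).astype(int).transpose(2,0,1)
near=(abs(q[...,0])<40)&(q[...,1]>-60)&(q[...,1]<90)&(d>0)
for n,m in (('red',near&((H<6)|(H>174))&(S>150)),('high',near&(q[...,2]>108)&(q[...,2]<150)&(S>90)),('brass beyond',near&(q[...,1]<-20)&(q[...,2]>75)&(S>90)),('above lug -y',near&(q[...,1]<-15)&(q[...,2]>76))):
    print(n,m.sum(),np.percentile(q[m],[2,50,98],axis=0).round(1).tolist() if m.any() else '')
S2,_,c2=grab('scene'); u,v=proj(eye(0,0,.09),c2)[0].astype(int)
b=cv2.resize(S2[v-35:v+35,u-35:u+35,::-1],(384,384),interpolation=cv2.INTER_CUBIC)
u,v=proj(eye(0,0,.09),c)[0].astype(int); print(u,v)
w=im[max(0,v-80):v+80,max(0,u-80):u+80,::-1]
cv2.imwrite('pics/%s.png'%sys.argv[1],np.hstack([cv2.resize(w,(400,384),interpolation=cv2.INTER_CUBIC),b])); lid()
E
python3 fin.py f1
```

```text
t 35.92 tcp [ 0.4119 -0.142   0.2054] q [ 0.78  0.12 -0.62  2.06  0.08  0.99  0.01] F [-0.1  0.3 -0.3] w -0.0002
red 473 [[-8.5, 49.8, 72.0], [0.3, 62.8, 85.1], [8.1, 72.6, 87.3]]
high 0 
brass beyond 0 
above lug -y 0 
255 279
lid pts 728 ang 0.08 zmax 0.09132046594598364
```

View pics/f1.png

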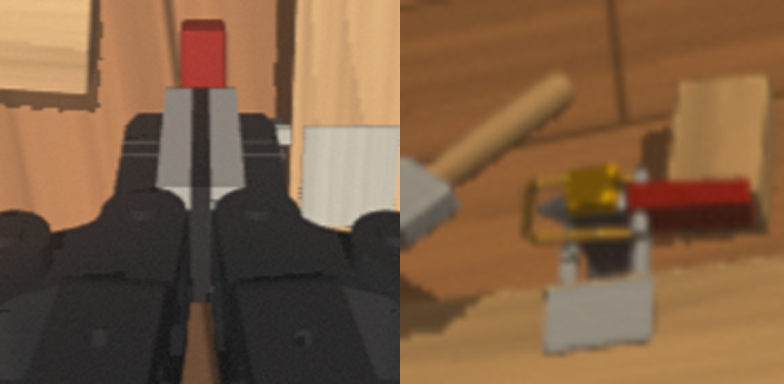

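The ring (px 525–630, 175–240 in the scene crop) lies level round the post and over the tip. The pin head's end is at y=72.6 mm, against 72 expected when home. I retreat, check the mallet, and hand in.

Emit:
{"fn": "play_rows", "kwargs": {
  "deltas": [
    [0,[30,0,-60],[0,0,0]],
    [0,[80,30,-100],[0,0,0]],
    [0,[80,30,-100],[0,0,0]],
    [0,[80,30,-100],[0,0,0]],
    [0,[80,30,-100],[0,0,0]]
  ]
}}

```text
clock: 36.7
tcp_pos: [0.4486, -0.0685, 0.3038]
orientation: [-2.332, -2.094, -0.001]
contact_force: [0.1, 0.2, 0.2]
grip_width: -0.0003
```

Run:
```python
from h import *
st(); lid()
for n in ('scene','side'):
    im,d,c=grab(n); p=cloud(d,c); a=np.radians(CY); M=np.array([[np.cos(a),-np.sin(a)],[np.sin(a),np.cos(a)]])
    q=np.dstack([(p[...,:2]-EYE[:2])@M,p[...,2]])*1000
    m=(abs(q[...,0])<30)&(q[...,1]<-22)&(q[...,1]>-50)&(q[...,2]>60)&(q[...,2]<150)&(d>0); print(n,'ring end',m.sum(),np.median(q[m],0).round(1) if m.any() else '')
    k=(d>0)&(abs(p[...,0]-.735)<.06)&(abs(p[...,1]-.068)<.06)&(p[...,2]>.1); print('mallet',k.sum(),p[k].mean(0).round(3),p[k][:,2].max().round(3))
r.hand_in()
```

```text
t 36.7 tcp [ 0.4486 -0.0685  0.3038] q [ 0.69  0.07 -0.69  1.88  0.04  1.21 -0.12] F [0.1 0.2 0.2] w -0.0003
lid pts 721 ang 0.08 zmax 0.09025534781973787
scene ring end 34 [  3.1 -30.3  90.3]
mallet 966 [0.742 0.064 0.128] 0.196
side ring end 25 [  1.1 -32.5  89.4]
mallet 678 [0.731 0.074 0.133] 0.195
the job is handed in; nothing more can be done
```

The job is done and handed in at about 37 s on the robot's clock; no verdict came back. The three gouges on the rack (pale, dark and red; the blue one was absent) lie in the chest. The lid is shut, and the linchpin is home with its ring locked.

**Last checks**
- **Gouges:** measured just before the lid was shut, all three lay flat on the floor with their tops at 31 mm.
- **Lid:** shut in both the camera picture and the depth measurement.
- **Pin:** the head's end is 72.6 mm from the eye, against 72 mm expected when fully home. It stopped against the post with about 12 N of push before I let go. Its head droops a few millimetres, within the slack of the eye.
- **Ring:** it stood open until I had released the pin. It now lies level round the post and past the tip, at about 90 mm height in both cameras.
- **Mallet:** still standing, 195 mm tall, where it was at the start.

**What disagreed or went roughly**
- **Finger tips:** they sat about 28 mm behind the stated TCP. The first grasp closed above the handle without touching it, and I corrected for the offset from then on.
- **First gouge:** I pressed it onto the floor with about 48 N before releasing it. The load went through the gouge and stayed below the 120 N wrist limit.
- **Third gouge:** there was about 18 N of sideways contact while placing it, and its neighbour shifted a few millimetres.

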